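Pack the dessert order from sliding-lid box and sealer

TASK

Pack the order into the black carrier: slide the blue lid along its tracks out of the white box and lay it flat on the bare part of the green mat, then stand every topping pot from the box upright in the carrier's narrow compartment. Also stand every sealed cup from the sealer's catch tray upright in the carrier's wide compartment. Leave the other things on the counter where they are.

Things in the scene. Friction and masses are not known exactly. Their poses are not given: they have to be found in the camera images.
- mat: mint-green prep mat, 420 (its x) x 200 (its y) x 3 thick, fixed flat on the table. Origin: centre of its underside. The white box stands on the half towards its +x; the half towards its -x (nearer the robot) is bare. Sizes in mm.
- box: white box, fixed on the mat, outer 168 (its x) x 150 (y) x 76 tall. Origin: centre of its underside. Inside 156 x 124, floor 5 up. Grooves along both long sides (ledge 64 up, blue lips from 72 to 76 up, reaching in to |y| = 61) hold the lid down. The +x end is walled; the -x end, facing the robot, is 60 high, so the lid slides out towards the box's -x. Sizes in mm.
- lid: blue sliding lid, plate 156 (its x) x 134 (y) x 5, loose, about 160 g, 2 play each side and 3 up and down in the grooves, friction only. Origin: centre of its underside; axes along the box's. Closed, its origin is at box (0, 0, 64); it starts 0 to 25 out towards the box's -x. Clear of the tracks past box x = -162. Sizes in mm.
- lid_handle (a point): centre of the lid's handle: a white upright ridge in the middle of the lid, 14 thick (lid's x) x 60 long (lid's y) x 30 tall, standing on the plate; this point is 20 above the lid's underside (15 above the plate's top, 15 below the ridge's top). Sizes in mm.
- carrier: black carrier tray, loose, 900 g, 208 (its x) x 180 (its y), walls 20 tall and 4 thick, floor 4 thick, one grey divider wall along its x. Origin: centre of its underside. Sizes in mm.
- narrow (a point): middle of the floor (top face) of the carrier's narrow compartment, on its +y side: inside 200 (x) x 74 (y); axes as the carrier's. Sizes in mm.
- wide (a point): middle of the floor (top face) of the carrier's wide compartment, on its -y side: inside 200 (x) x 94 (y); axes as the carrier's. Sizes in mm.
- sealer: steel cup-sealing machine, fixed, with an open aluminium catch tray in front of it. Origin: under the middle of the catch tray. Tray 220 (its x) x 160 (its y), walls 22 tall and 4 thick, floor 4 thick; the machine's casing (250 tall, 300 wide in x) begins 125 from the origin towards its -y. Sizes in mm.
- pot1: closed topping pot, white with a red cap, straight cylinder 44 across, 54 tall, about 80 g, upright in the box under the lid (pots stand in one row along the box's x, about 48 apart). Origin: centre of its underside. May be absent. Sizes in mm.
- pot2: closed topping pot, white with a yellow cap, straight cylinder 44 across, 54 tall, about 80 g, upright in the box under the lid (pots stand in one row along the box's x, about 48 apart). Origin: centre of its underside. May be absent. Sizes in mm.
- pot3: closed topping pot, white with a green cap, straight cylinder 44 across, 54 tall, about 80 g, upright in the box under the lid (pots stand in one row along the box's x, about 48 apart). Origin: centre of its underside. May be absent. Sizes in mm.
- cup1: sealed dessert cup, cream paper with an orange band and orange lid, straight cylinder 56 across, 60 tall, about 120 g, upright in the sealer's catch tray. Origin: centre of its underside. May be absent. Sizes in mm.
- cup2: sealed dessert cup, cream paper with an orange band and orange lid, straight cylinder 56 across, 60 tall, about 120 g, upright in the sealer's catch tray. Origin: centre of its underside. May be absent. Sizes in mm.
- cup3: sealed dessert cup, cream paper with an orange band and orange lid, straight cylinder 56 across, 60 tall, about 120 g, upright in the sealer's catch tray. Origin: centre of its underside. May be absent. Sizes in mm.
- jar_purple: white screw jar with a purple cap, 60 across, 70 tall; a bystander, to be left alone. Origin: centre of its underside. Sizes in mm.
- jar_lime: brown screw jar with a pale lime cap, 60 across, 70 tall; a bystander, to be left alone. Origin: centre of its underside. Sizes in mm.
- paper_tub: empty open paper tub, 72 across, 55 tall; a bystander, to be left alone. Origin: centre of its underside. Sizes in mm.
- spatula: spatula lying flat, about 220 long; a bystander, to be left alone. Origin: in its underside, lying along its x. Sizes in mm.
- storage_tub: white storage tub with clear lid and blue clips, 130 x 160, 72 tall; a bystander, to be left alone. Origin: centre of its underside. Sizes in mm.
- dish: small white bowl, 80 across, 30 tall; a bystander, to be left alone. Origin: centre of its underside. Sizes in mm.
Not all that is in view belongs to the job. There is more than one size of the lid; the job needs the larger.

How it is judged:
By the outcome, as a careful person would: the job done as asked, in the order asked, and still so for the second after the job is handed in, with the robot touching nothing.
Of pot1, pot2, pot3 only 2 to 3 are there at a start; the rules pass over those that are not, and their reading is None.
Of cup1, cup2, cup3 only 2 to 3 are there at a start; the rules pass over those that are not, and their reading is None.
At some moment in a run one of cup1, cup2, cup3 may be knocked a few centimetres aside while the robot is not near it.
It also fails if it takes over 210 s, if anything falls off the work surface, if the arm or the gripper's body presses on something with over 40 N, if the wrist force passes 120 N, or if a joint passes its speed limit or range.

ROBOT

A 6-joint arm with a two-finger parallel gripper is mounted at the origin on the work surface. World frame = base frame: x ahead of the robot, y to its left, z up, the work surface at z = 0. Lengths are in m, angles in rad, forces in N, time in s.
With the tool pointing down it reaches from about 0.35 to 0.975 m from the base axis. Payload 17.4 kg.
Tool frame: the origin (TCP) lies at the very end of the fingers, on their centre line; the grasp point (between the pads) lies 19 mm behind it; x points along the fingers, z is the direction in which the jaws open and shut, and the axes are right-handed (so a half turn about x gives the same grasp; the last joint's range is limited). The gripper opens to 85 mm and grips with 20 to 120 N. Pads are 22 mm wide; open, the fingers measure 114 mm over their backs; the gripper's body (76 mm by 85 mm) begins 54 mm behind the grasp point. The pads swing forward as they close: fully open they stand 13 mm farther back than shut.
Start: joints at [-1.178, 0.116, 1.442, -0, 1.584, -0.038], TCP at [0.282, -0.613, 0.231] pointing down, gripper open.
Joint ranges: [-2.83, 2.83], [-0.83, 2.19], [0.07, 2.5], [-1.14, 4.28], [0.01, 3], [-2.97, 2.97]. Speed limits (rad/s): [1.89, 1.89, 2.22, 3.14, 3.14, 3.14].

INTERFACE

Orientations are given as a unit quaternion [w, x, y, z].
In Python, from workcell import * gives the robot as it stands.
- The arm moves only by the tool arm_command, never from a script. Its argument "commands" is one flat list of numbers, 6 for each row, row after row: the shift along the tool's x, y, z in cm, then the turn, a rotation vector about the tool's x, y, z in rad. In form: [x, y, z, rx, ry, rz, x, y, z, rx, ry, rz, ...]. A call has exactly 8 rows; each row is the pose to reach, as a shift and turn from the pose commanded when the call began, along the tool's axes at that moment; what a row does not reach only later rows make up. A row lasts 1/10 s, in which the tool goes at most 50 mm and 8.59 degrees, less where a joint would pass 70% of its speed; a pose out of reach is approached as far as the arm can. A call with a gripper value outside its range is refused whole. "jaw" is the closure in counts, from 0 (fully open) to 255 (shut), set as the call begins (left out, the last holds). The fingers move at their own pace and stop on an object; "squeeze" is the grip in N (left out, the last holds). Time passes only in rows, so rows that repeat a pose let the fingers close, or fill a call up. It gives the time, the measured TCP pose, the force and the opening at its end, in the units of the state.
- get_state(): the state, without advancing time (a new reading comes with each control period).
- get_image(name): name is "scene" or "top" or "wrist"; returns the picture (384x512x3 uint8, red, green, blue); there is no depth.
- camera_model(name): a dict with "fx", "fy", "cx", "cy" (pixels), "view" (4x4, takes a point from world to camera coordinates). Camera axes: x right, y up, looking along -z (the intrinsics and any distortion apply to the point x, -y, -z); pixel columns grow to the right and rows downward; lengths in m; the calibration is good to about 2 mm. A picture is of the moment at which its call begins: read the wrist's pose just before it. camera_model takes no time and is no camera call; for the wrist camera it gives the pose at the moment of the call.
- sign_off(): hands the job in, once; it reports no verdict.
The state is a dict: "t": time; "q": joint angles; "dq": joint speeds; "joint_efforts": joint torques, N m; "tool_pos": TCP position; "tool_rot": TCP orientation; "wrist_force": force on the tool from outside, world axes, zero at the start; "wrist_torque": the same for the moment, N m; "grip_width": finger opening in m.
Only numpy, scipy, OpenCV 4.12 (cv2) and the standard library are available. Lean on these libraries where they do the work, as an engineer would, in place of code of your own. Each camera call takes 0.05 s, during which the arm holds its last target. There are 200 camera calls.

## Working session

There is one attempt and no reset: what is moved stays moved. The work goes in short steps, Python scripts to look and compute and a tool call to move; the robot and the scene stay as the last step left them, time stands still between calls to the robot, and variables do not carry over. Pictures are saved under pics/ and viewed, and the job is handed in when it is done.

Besides the shell and the picture viewer there is one more tool, called by a JSON object that holds its "op" and its "data". arm_command: Moves the arm, as the interface text tells. Its arguments: {"type":"object","properties":{"commands":{"type":"array"},"jaw":{"type":"number"},"squeeze":{"type":"number"}},"required":["commands"]}

```bash
mkdir -p pics; ls
cat > h.py <<'E'
from workcell import *
import numpy as np, cv2
def shot(name,fn):
    m=camera_model(name); im=get_image(name)
    cv2.imwrite('pics/'+fn+'.png',cv2.cvtColor(im,cv2.COLOR_RGB2BGR)); return im,m
def ray(m,u,v):
    d=np.array([m.get('dist',0)]) if 0 else None
    V=np.array(m['view']); R=V[:3,:3]; c=-R.T@V[:3,3]
    p=np.array([(u-m['cx'])/m['fx'],-(v-m['cy'])/m['fy'],-1.0])
    return c,R.T@p
def onz(m,u,v,z):
    c,d=ray(m,u,v); return c+d*(z-c[2])/d[2]
def proj(m,P):
    V=np.array(m['view']); p=V[:3,:3]@np.array(P)+V[:3,3]
    return np.array([m['cx']+m['fx']*p[0]/-p[2], m['cy']+m['fy']*-p[1]/-p[2]])
E
python3 - <<'E'
from h import *
for n in ('scene','top','wrist'):
    im,m=shot(n,n+'0'); print(n,m)
print(get_state())
E
```

```text
pics
scene {'fx': 373.52667284486927, 'fy': 373.52667284486927, 'cx': 256.05578850046163, 'cy': 193.22215530001188, 'view': array([[ 0.09771624,  0.99510373,  0.01483613, -0.22763797],
       [-0.76546495,  0.06562272,  0.6401227 ,  0.32892717],
       [ 0.6360149 , -0.07390692,  0.76812943, -1.70431281],
       [ 0.        ,  0.        ,  0.        ,  1.        ]])}
top {'fx': 376.88279068284317, 'fy': 376.88279068284317, 'cx': 256.85866422041585, 'cy': 191.33536262486146, 'view': array([[-0.02044053, -0.99966984,  0.01556936,  0.17986272],
       [ 0.99928472, -0.01993215,  0.03213648, -0.49406436],
       [-0.03181554,  0.01621511,  0.99936222, -1.19752921],
       [ 0.        ,  0.        ,  0.        ,  1.        ]])}
wrist {'fx': 323.07649108838723, 'fy': 323.07649108838723, 'cx': 260.6889637424178, 'cy': 194.44790672561805, 'view': array([[ 0.41710689, -0.90885672, -0.00114116, -0.67515483],
       [ 0.86630584,  0.39795784, -0.30190022,  0.03901899],
       [ 0.27483818,  0.12493607,  0.95333884, -0.38010262],
       [ 0.        ,  0.        ,  0.        ,  1.        ]])}
{'t': 0.15, 'q': array([-1.17778167e+00,  1.16373753e-01,  1.44214124e+00, -1.24014053e-05,
        1.58400881e+00, -3.77991302e-02]), 'dq': array([ 0.0010766 , -0.00184881, -0.00253789,  0.00158982,  0.00095566,
        0.0015485 ]), 'joint_efforts': array([ 7.22579480e-04, -7.32509780e+01, -6.32850909e+01, -2.49445981e-05,
        4.97791363e-03,  1.31766137e-05]), 'tool_pos': array([ 0.28181533, -0.61318097,  0.23071487]), 'tool_rot': array([ 0.59504437,  0.38175669,  0.59558988, -0.38138789]), 'wrist_force': array([ 0.03785909,  0.16569111, -0.26478042]), 'wrist_torque': array([-0.00500685,  0.02477013, -0.0118443 ]), 'grip_width': 0.0851828831145191}
```

View pics/scene0.png

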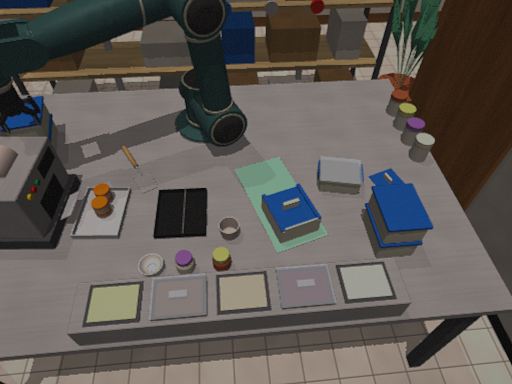

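View pics/top0.png

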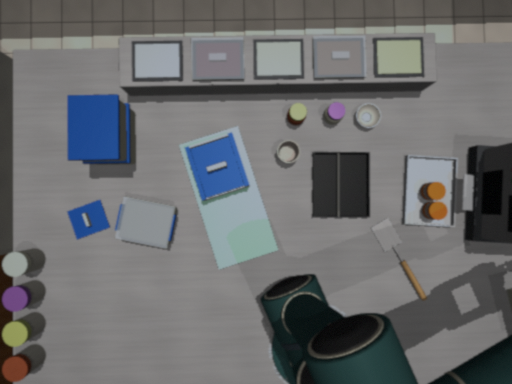

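View pics/wrist0.png

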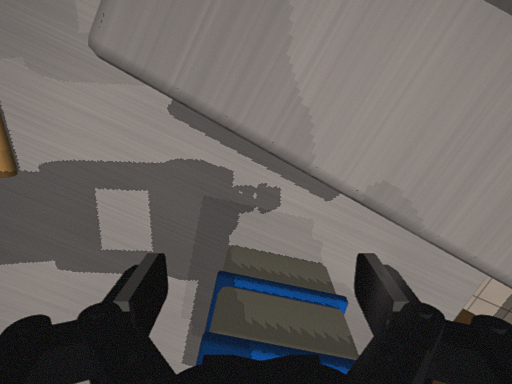

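The lid could be confused with three things in the top view: the blue lid with a white handle on the white box (217,167), the small blue lid on the table (89,218), and the blue stack (95,127). I choose the first, since it is the larger lid and sits in the box on the mat. Two orange cups show in the tray, at (433,190) and (435,211). I'll check these in crops.

Run:
```python
import cv2,numpy as np
im=cv2.imread('pics/top0.png')
a=cv2.resize(im[120:275,170:290],None,fx=3.6,fy=3.6,interpolation=cv2.INTER_CUBIC)
b=cv2.resize(im[140:240,300:470],None,fx=2.1,fy=2.1,interpolation=cv2.INTER_CUBIC)
b=cv2.copyMakeBorder(b,0,a.shape[0]-b.shape[0],0,0,cv2.BORDER_CONSTANT)
cv2.imwrite('pics/crop0.png',np.hstack([a,b]))
from h import *
m=camera_model('top'); rgb=im[...,::-1].astype(int); hsv=cv2.cvtColor(im,cv2.COLOR_BGR2HSV)
def rep(name,mask,z,box):
    x0,y0,x1,y1=box; mm=np.zeros(mask.shape,np.uint8); mm[y0:y1,x0:x1]=mask[y0:y1,x0:x1]
    for c in cv2.findContours(mm,cv2.RETR_EXTERNAL,cv2.CHAIN_APPROX_NONE)[0]:
        if cv2.contourArea(c)<40: continue
        P=np.array([onz(m,u,v,z)[:2] for u,v in c[:,0]+0.0],np.float32)*1000
        r=cv2.minAreaRect(P); print(name,np.round(r[0],1),np.round(r[1],1),round(r[2],1),c[:,0].mean(0).round())
H,S,V=hsv[...,0],hsv[...,1],hsv[...,2]
rep('green',((H>55)&(H<95)&(S>35)).astype(np.uint8),.003,(170,120,285,275))
rep('blue',((H>100)&(H<125)&(S>120)).astype(np.uint8),.076,(170,120,285,275))
rep('small',((H>100)&(H<125)&(S>120)).astype(np.uint8),.005,(60,195,115,245))
rep('carrier',(V<70).astype(np.uint8),.02,(305,145,378,225))
rep('orange',((H>5)&(H<22)&(S>150)).astype(np.uint8),.06,(410,160,452,230))
print([ (m, ) for m in []])
```

```text
green [338.  217.8] [114.8 192.4] 17.1 [240. 244.]
green [411.  322.2] [86.7 31.2] 17.5 [209. 218.]
green [485.2 272.6] [ 15.1 160.4] 16.6 [224. 196.]
blue [574.1 291.2] [165.9 147.6] 16.9 [216. 166.]
small [420.6 706. ] [ 92.7 108.4] 19.2 [ 88. 219.]
carrier [514.  -95.4] [181.4 206.6] 88.8 [340. 184.]
orange [ 426.  -381.2] [55.8 46. ] 88.8 [437. 210.]
orange [ 487.5 -378.7] [52.9 46.2] 88.8 [435. 191.]
[]
```

View pics/crop0.png

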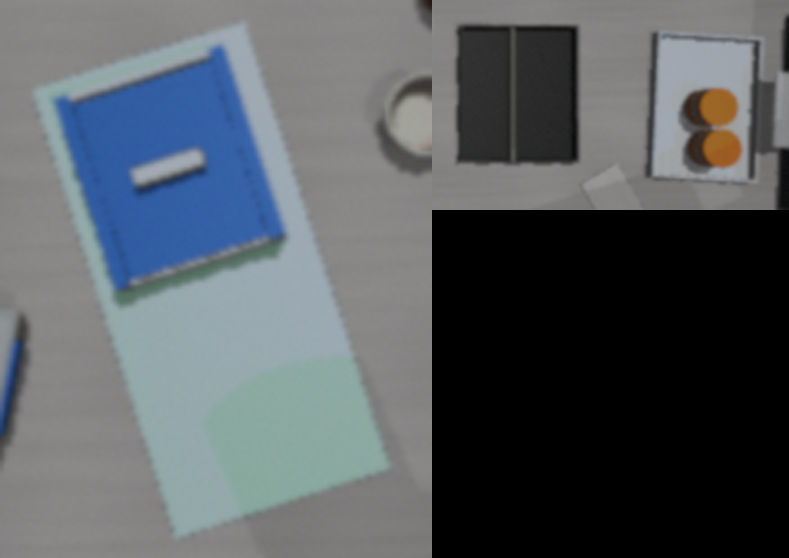

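The crop confirms the choice: the large blue lid has its white handle at about (217,166) and is held under the side lips. Two orange cups stand in the tray, and the carrier's narrow side is image-left (+y). Next I'll measure the handle, tray and cups.

```bash
cat >> h.py <<'E'
def rects(im,m,mask,z,box,amin=40,show=''):
    x0,y0,x1,y1=box; mm=np.zeros(mask.shape,np.uint8); mm[y0:y1,x0:x1]=mask[y0:y1,x0:x1]
    out=[]
    for c in cv2.findContours(mm,cv2.RETR_EXTERNAL,cv2.CHAIN_APPROX_NONE)[0]:
        if cv2.contourArea(c)<amin: continue
        P=np.array([onz(m,u,v,z)[:2] for u,v in c[:,0]],np.float32)*1000
        r=cv2.minAreaRect(P); out.append(r); print(show,np.round(r[0],1),np.round(r[1],1),round(r[2],1),c[:,0].mean(0).round())
    return out
def hsvm(im): 
    h=cv2.cvtColor(im,cv2.COLOR_RGB2HSV); return h[...,0],h[...,1],h[...,2]
E
python3 - <<'E'
from h import *
from scipy.spatial.transform import Rotation as Ro
im=cv2.imread('pics/top0.png')[...,::-1].copy(); m=camera_model('top'); H,S,V=hsvm(im)
rects(im,m,(S<90)&(V>130),.102,(200,155,232,180),20,'handle')
rects(im,m,(H>100)&(H<125)&(S>120),.079,(170,120,285,275),show='box')
rects(im,m,(H>100)&(H<125)&(S>120),.082,(170,120,285,275),show='box')
mm=((V>140)|((H>5)&(H<22)&(S>150))).astype(np.uint8)
rects(im,m,mm,.022,(400,150,461,232),200,'tray')
rects(im,m,(V<70)|((V<130)&(H>0)&(np.arange(512)[None]>316)&(np.arange(512)[None]<366)&(np.arange(384)[:,None]>155)&(np.arange(384)[:,None]<214)),.02,(305,145,378,225),show='carrier')
for r in [(178,158),(190,212)]: pass
# mat corners
for u,v in [(180,145),(238.5,126.5),(277.5,250),(219,268.5)]: print(onz(m,u,v,.003).round(4))
# scene ray check of cup tops & handle
s=get_state(); R=Ro.from_quat(s['tool_rot'],scalar_first=True).as_matrix(); print(R.round(3))
for yaw in (17,): pass
E
```

```text
handle [572.6 289.9] [13.1 60.4] 17.4 [216. 166.]
box [573.8 290.9] [165.5 147.2] 16.9 [216. 166.]
box [573.5 290.6] [165.  146.8] 16.9 [216. 166.]
tray [ 485.1 -374.4] [143.4 208.7] 85.0 [428. 192.]
carrier [514.  -95.4] [181.4 206.6] 88.8 [340. 185.]
[0.6513 0.4132 0.003 ]
[0.7077 0.2246 0.003 ]
[0.3091 0.1078 0.003 ]
[0.2548 0.2951 0.003 ]
[[-0.     0.909  0.418]
 [ 0.001  0.418 -0.909]
 [-1.     0.    -0.001]]
```

{"op": "arm_command", "data": {"commands": [-5, 0, 0, 0, 0, 0, -10, 0, 0, 0, 0, 0, -12, 0, 0, 0, 0, 0, -12, 3.2, -3.5, -0.1, 0, 0, -12, 6.5, -7, -0.2, 0, 0, -12, 9.7, -10.5, -0.3, 0, 0, -12, 13, -14, -0.4, 0, 0, -12, 16.2, -17.5, -0.5, 0, 0], "jaw": 0, "squeeze": 40}}

```text
t: 0.95
tool_pos: [0.3561, -0.3848, 0.3511]
tool_rot: [0.672, 0.221, 0.672, -0.221]
wrist_force: [1.2, 0.2, -0.3]
grip_width: 0.0851
```

```bash
cat >> h.py <<'E'
from scipy.spatial.transform import Rotation as Ro
def Rdown(yaw):
    a=np.radians(yaw); z=np.array([np.cos(a),np.sin(a),0]); x=np.array([0,0,-1.]); return np.array([x,np.cross(z,x),z]).T
def mv(pos,yaw):
    """shift (cm, tool axes) and rotvec from the present pose to a tool-down pose"""
    s=get_state(); R=Ro.from_quat(s['tool_rot'],scalar_first=True).as_matrix()
    sh=R.T@(np.array(pos)-s['tool_pos'])*100; rv=Ro.from_matrix(R.T@Rdown(yaw)).as_rotvec()
    print('t',round(s['t'],2),'pos',s['tool_pos'].round(4),'yaw',np.degrees(np.arctan2(R[1,2],R[0,2])).round(2),'w',round(s['grip_width'],4),'F',s['wrist_force'].round(1),'-> shift',sh.round(2),'rot',rv.round(4))
E
python3 -c "
from h import *
mv((.573,.29,.2),17)"
```

```text
t 0.95 pos [ 0.3561 -0.3848  0.3511] yaw -36.45 w 0.0851 F [ 1.2  0.2 -0.3] -> shift [ 15.12  67.16 -22.65] rot [-9.329e-01 -1.000e-04 -2.000e-04]
```

{"op": "arm_command", "data": {"commands": [0, 4.7, -1.6, -0.06, 0, 0, 0, 9.4, -3.2, -0.12, 0, 0, 0, 14.1, -4.8, -0.18, 0, 0, 0, 18.8, -6.4, -0.25, 0, 0, 0, 23.5, -8, -0.31, 0, 0, 0, 28.2, -9.5, -0.37, 0, 0, 0, 32.9, -11.1, -0.43, 0, 0, 0, 37.6, -12.7, -0.5, 0, 0]}}

```text
t: 1.75
tool_pos: [0.4787, -0.0071, 0.3514]
tool_rot: [0.706, 0.049, 0.705, -0.049]
wrist_force: [1.0, -0.5, 0.2]
grip_width: 0.0857
```

```bash
python3 -c "
from h import *
mv((.573,.29,.22),17)"
```

```text
t 1.75 pos [ 0.4787 -0.0071  0.3514] yaw -7.87 w 0.0857 F [ 1.  -0.5  0.2] -> shift [13.14 30.72  5.27] rot [-4.341e-01  4.000e-04  1.000e-04]
```

{"op": "arm_command", "data": {"commands": [0, 4.7, 0.8, -0.07, 0, 0, 0, 9.4, 1.6, -0.14, 0, 0, 2, 14, 2.4, -0.21, 0, 0, 5, 18, 3.1, -0.28, 0, 0, 8, 22, 3.8, -0.35, 0, 0, 11, 26, 4.5, -0.4, 0, 0, 13.1, 30.7, 5.3, -0.434, 0, 0, 13.1, 30.7, 5.3, -0.434, 0, 0]}}

```text
t: 2.55
tool_pos: [0.5734, 0.2907, 0.2155]
tool_rot: [0.697, -0.105, 0.701, 0.105]
wrist_force: [-0.3, -0.5, -0.1]
grip_width: 0.0852
```

Run:
```python
from h import *
mv((.573,.29,.077),17)
im,m=shot('wrist','w1'); print(proj(m,(.573,.29,.102)))
```

```text
t 2.55 pos [0.5734 0.2907 0.2155] yaw 17.07 w 0.0852 F [-0.3 -0.5 -0.1] -> shift [13.85 -0.06  0.02] rot [ 0.0013 -0.0057 -0.    ]
[260.78523875 189.86282725]
```

View pics/w1.png

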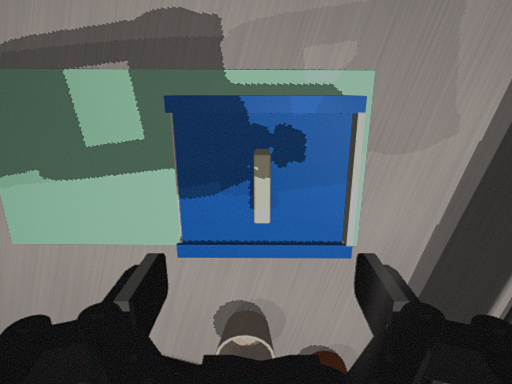

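The wrist view shows the handle at about (262,187), close to my prediction of (261,190). I'll refine that and the box position.

Run:
```python
from h import *
im=cv2.imread('pics/w1.png')[...,::-1].copy(); m=camera_model('wrist'); H,S,V=hsvm(im)
# mid-height of the ridge faces blend; top face at .102
rects(im,m,(S<110)&(V>60)&(H<60),.102,(240,140,285,235),60,'handle')
bl=((H>100)&(H<125)&(S>120)).astype(np.uint8)
rects(im,m,bl,.079,(160,90,370,262),500,'box')
```

```text
handle [573.5 291. ] [13.  63.2] 16.6 [262. 186.]
box [576.6 288.9] [168.8 149.8] 17.0 [264. 173.]
```

{"op": "arm_command", "data": {"commands": [4, 0, 0, 0, -0.006, 0, 8, 0, 0, 0, -0.006, 0, 11, 0, 0, 0, -0.006, 0, 12.5, 0, 0, 0, -0.006, 0, 13.5, 0, 0, 0, -0.006, 0, 13.8, 0, 0, 0, -0.006, 0, 13.8, 0, 0, 0, -0.006, 0, 13.8, 0, 0, 0, -0.006, 0]}}

```text
t: 3.4
tool_pos: [0.5746, 0.2875, 0.0838]
tool_rot: [0.702, -0.103, 0.697, 0.104]
wrist_force: [-0.4, -0.0, -0.4]
grip_width: 0.085
```

{"op": "arm_command", "data": {"commands": [0, 0, 0, 0, 0, 0, 0, 0, 0, 0, 0, 0, 0, 0, 0, 0, 0, 0, 0, 0, 0, 0, 0, 0, 0, 0, 0, 0, 0, 0, 0, 0, 0, 0, 0, 0, 0, 0, 0, 0, 0, 0, 0, 0, 0, 0, 0, 0], "jaw": 255}}

```text
t: 4.2
tool_pos: [0.5741, 0.2874, 0.0825]
tool_rot: [0.702, -0.103, 0.697, 0.104]
wrist_force: [-0.0, 0.0, 2.7]
grip_width: 0.0131
```

Run:
```python
from h import *
mv((.573,.29,.077),17)
im,m=shot('wrist','w2')
```

```text
t 4.2 pos [0.5741 0.2874 0.0825] yaw 16.84 w 0.0131 F [-0.   0.   2.7] -> shift [ 0.55  0.28 -0.03] rot [-0.0027  0.0062 -0.0001]
```

View pics/w2.png

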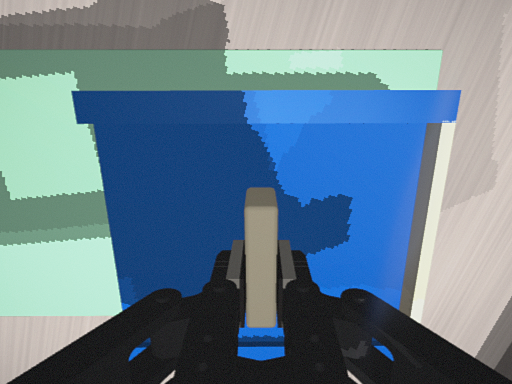

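The pads hold only the top of the ridge, so I'll regrip 6 mm lower and undo the small tilt.

{"op": "arm_command", "data": {"commands": [0, 0, 0, 0, 0, 0, 0, 0, 0, 0, 0, 0, 0, 0, 0, 0, 0, 0, 0.3, 0.1, 0, 0, 0.006, 0, 0.6, 0.25, 0, 0, 0.006, 0, 0.6, 0.25, 0, 0, 0.006, 0, 0.6, 0.25, 0, 0, 0.006, 0, 0.6, 0.25, 0, 0, 0.006, 0], "jaw": 130}}

```text
t: 5.05
tool_pos: [0.5733, 0.2898, 0.0763]
tool_rot: [0.699, -0.104, 0.699, 0.104]
wrist_force: [0.2, -0.4, -0.0]
grip_width: 0.0419
```

{"op": "arm_command", "data": {"commands": [0, 0, 0, 0, 0, 0, 0, 0, 0, 0, 0, 0, 0, 0, 0, 0, 0, 0, 0, 0, 0, 0, 0, 0, 0, 0, 0, 0, 0, 0, 0, 0, 0, 0, 0, 0, 0, 0, 0, 0, 0, 0, 0, 0, 0, 0, 0, 0], "jaw": 255, "squeeze": 60}}

```text
t: 5.85
tool_pos: [0.5734, 0.2898, 0.0766]
tool_rot: [0.7, -0.104, 0.699, 0.104]
wrist_force: [-0.3, -1.1, 5.7]
grip_width: 0.0133
```

Run:
```python
from h import *
s=get_state()['tool_pos']; a=np.radians(17); d=np.array([np.cos(a),np.sin(a),0])
mv(s-d*.196,17)
```

```text
t 5.85 pos [0.5734 0.2898 0.0766] yaw 16.84 w 0.0133 F [-0.3 -1.1  5.7] -> shift [-1.00e-02 -5.00e-02 -1.96e+01] rot [-0.0027  0.0004 -0.    ]
```

{"op": "arm_command", "data": {"commands": [-0.1, 0, -0.8, 0, 0, 0, -0.1, 0, -2, 0, 0, 0, -0.1, 0, -3.5, 0, 0, 0, -0.1, 0, -5, 0, 0, 0, -0.1, 0, -6.5, 0, 0, 0, -0.1, 0, -8, 0, 0, 0, -0.1, 0, -9, 0, 0, 0, -0.1, 0, -9, 0, 0, 0]}}

```text
t: 6.65
tool_pos: [0.4859, 0.2633, 0.0772]
tool_rot: [0.699, -0.104, 0.7, 0.104]
wrist_force: [0.7, 0.4, -0.7]
grip_width: 0.0134
```

Run:
```python
from h import *
a=np.radians(17); d=np.array([np.cos(a),np.sin(a),0])
mv(np.array([.5734,.2898,.0776])-d*.196,17)
im,m=shot('top','t2'); cv2.imwrite('pics/t2c.png',cv2.resize(im[110:290,160:310],None,fx=3,fy=3)[...,::-1])
```

```text
t 6.65 pos [0.4859 0.2633 0.0772] yaw 16.86 w 0.0134 F [ 0.7  0.4 -0.7] -> shift [ -0.04  -0.05 -10.46] rot [-0.0024 -0.0002 -0.    ]
```

View pics/t2c.png

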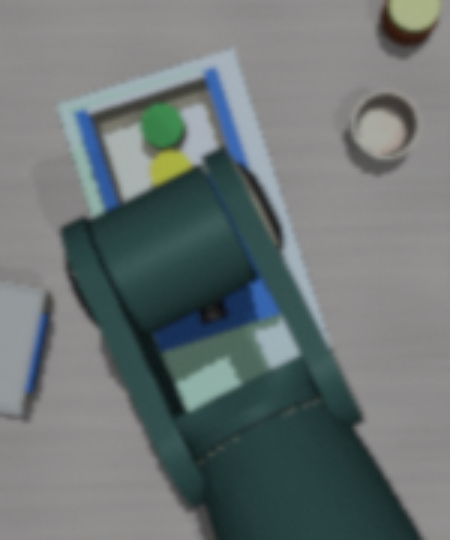

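{"op": "arm_command", "data": {"commands": [0, 0, -1, 0, 0, 0, 0, 0, -2.5, 0, 0, 0, 0, 0, -4.5, 0, 0, 0, 0, 0, -6.5, 0, 0, 0, 0, 0, -8.5, 0, 0, 0, 0, 0, -10, 0, 0, 0, 0, 0, -10.5, 0, 0, 0, 0, 0, -10.5, 0, 0, 0]}}

```text
t: 7.5
tool_pos: [0.3866, 0.2333, 0.0775]
tool_rot: [0.7, -0.104, 0.699, 0.104]
wrist_force: [0.1, -0.1, -1.5]
grip_width: 0.0127
```

{"op": "arm_command", "data": {"commands": [0.5, 0, 0, 0, 0, 0, 1.5, 0, 0, 0, 0, 0, 3, 0, 0, 0, 0, 0, 4.5, 0, 0, 0, 0, 0, 5.5, 0, 0, 0, 0, 0, 6.1, 0, 0, 0, 0, 0, 6.2, 0, 0, 0, 0, 0, 6.2, 0, 0, 0, 0, 0]}}

```text
t: 8.3
tool_pos: [0.3868, 0.2333, 0.0154]
tool_rot: [0.699, -0.104, 0.699, 0.104]
wrist_force: [1.0, 0.0, -1.0]
grip_width: 0.0131
```

Run:
```python
from h import *
mv((.386,.2325,.0126),17)
```

```text
t 8.3 pos [0.3868 0.2333 0.0154] yaw 16.85 w 0.0131 F [ 1.  0. -1.] -> shift [ 0.28 -0.05 -0.1 ] rot [-0.0027  0.     -0.    ]
```

{"op": "arm_command", "data": {"commands": [0.1, 0, 0, 0, 0, 0, 0.2, 0, 0, 0, 0, 0, 0.3, 0, 0, 0, 0, 0, 0.3, 0, 0, 0, 0, 0, 0.3, 0, 0, 0, 0, 0, 0.3, 0, 0, 0, 0, 0, 0.3, 0, 0, 0, 0, 0, 0.3, 0, 0, 0, 0, 0]}}

```text
t: 9.1
tool_pos: [0.3868, 0.2333, 0.0126]
tool_rot: [0.7, -0.104, 0.699, 0.104]
wrist_force: [-1.5, -0.3, 5.7]
grip_width: 0.0131
```

{"op": "arm_command", "data": {"commands": [0, 0, 0, 0, 0, 0, 0, 0, 0, 0, 0, 0, 0, 0, 0, 0, 0, 0, 0, 0, 0, 0, 0, 0, -2, 0, 0, 0, 0, 0, -6, 0, 0, 0, 0, 0, -11, 0, 0, 0, 0, 0, -16, 0, 0, 0, 0, 0], "jaw": 0}}

```text
t: 9.9
tool_pos: [0.3862, 0.233, 0.1739]
tool_rot: [0.699, -0.104, 0.7, 0.103]
wrist_force: [-0.2, 0.5, 0.3]
grip_width: 0.0854
```

Run:
```python
from h import *
mv((.575,.29,.20),-73)
mv((.575,.29,.23),107)
im,m=shot('wrist','w3'); shot('scene','s3')
```

```text
t 9.9 pos [0.3862 0.233  0.1739] yaw 16.84 w 0.0854 F [-0.2  0.5  0.3] -> shift [-2.62 -0.02 19.72] rot [ 1.5681e+00 -4.0000e-04  6.0000e-04]
t 9.9 pos [0.3862 0.233  0.1739] yaw 16.84 w 0.0854 F [-0.2  0.5  0.3] -> shift [-5.62 -0.02 19.72] rot [-1.5735e+00 -6.0000e-04 -4.0000e-04]
```

View pics/w3.png

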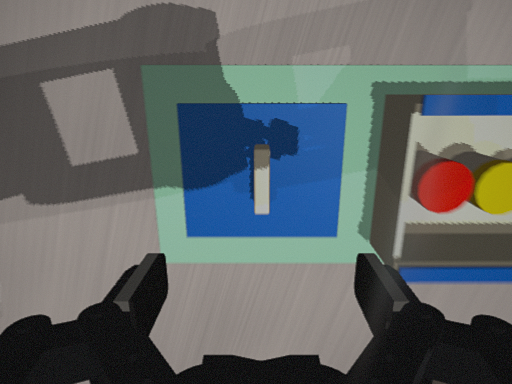

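View pics/s3.png

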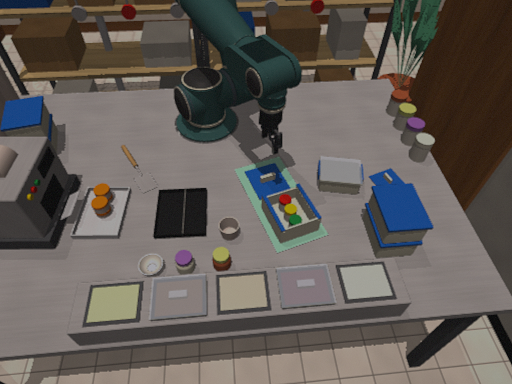

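The lid lies flat on the bare mat, and three pots are visible: red, yellow and green. I'll turn the gripper across the row and hover above the box.

{"op": "arm_command", "data": {"commands": [-3, 0, 0, 0.14, 0, 0, -5, 0, 2, 0.28, 0, 0, -5, 0, 5, 0.42, 0, 0, -5, 0, 8, 0.56, 0, 0, -5, 0, 11, 0.7, 0, 0, -5, 0, 14, 0.84, 0, 0, -5, 0, 17, 0.98, 0, 0, -5, 0, 19.7, 1.12, 0, 0]}}

```text
t: 10.8
tool_pos: [0.5765, 0.2907, 0.2217]
tool_rot: [0.647, 0.286, 0.647, -0.286]
wrist_force: [-1.0, 0.7, -0.0]
grip_width: 0.0854
```

{"op": "arm_command", "data": {"commands": [0, 0, 0, 0.14, 0, 0, 0, 0, 0, 0.28, 0, 0, 0, 0, 0, 0.42, 0, 0, 0, 0, 0, 0.448, 0, 0, 0, 0, 0, 0.448, 0, 0, 0, 0, 0, 0.448, 0, 0, 0, 0, 0, 0.448, 0, 0, 0, 0, 0, 0.448, 0, 0]}}

```text
t: 11.6
tool_pos: [0.5752, 0.2903, 0.2223]
tool_rot: [0.569, 0.42, 0.569, -0.42]
wrist_force: [-0.5, -0.1, 0.6]
grip_width: 0.0855
```

Run:
```python
from h import *
mv((.575,.29,.224),-73)
im,m=shot('wrist','w4'); im2,m2=shot('top','t4')
H,S,V=hsvm(im)
for n,k in dict(red=(H<8)|(H>172),yel=(H>22)&(H<33),grn=(H>50)&(H<80)).items():
    rects(im,m,k&(S>150)&(V>70),.062,(100,40,440,330),300,n)
```

```text
t 11.6 pos [0.5752 0.2903 0.2223] yaw -72.92 w 0.0855 F [-0.5 -0.1  0.6] -> shift [-0.17 -0.03  0.03] rot [ 0.0013  0.     -0.    ]
red [529.1 279.5] [43.5 42.5] 17.1 [258. 221.]
yel [575.6 292.6] [44.7 42.7] 17.0 [258. 175.]
grn [622.1 300.8] [42.5 42.7] 56.4 [264. 125.]
```

View pics/w4.png

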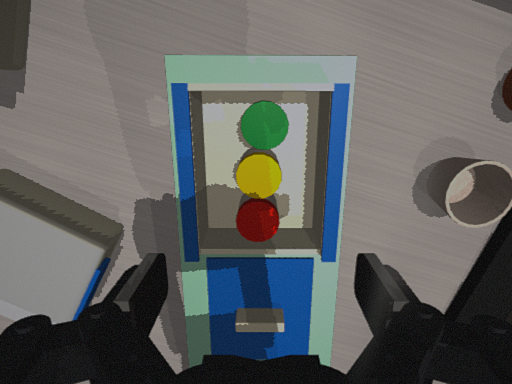

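View pics/t4.png

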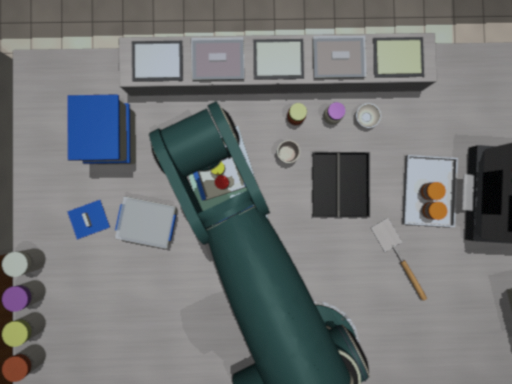

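The wrist view shows red (258,221), yellow (258,175) and green (264,125) in one row. I'll start with red.

Run:
```python
from h import *
mv((.529,.2795,.032),-73)
```

```text
t 11.7 pos [0.5752 0.2903 0.2223] yaw -72.95 w 0.0853 F [ 0.3 -0.1 -0.5] -> shift [19.03 -4.74 -0.32] rot [ 0.0008 -0.     -0.0001]
```

{"op": "arm_command", "data": {"commands": [2, -2, -0.1, 0, 0, 0, 5, -4, -0.3, 0, 0, 0, 9, -4.7, -0.3, 0, 0, 0, 12, -4.7, -0.3, 0, 0, 0, 15, -4.7, -0.3, 0, 0, 0, 17.5, -4.7, -0.3, 0, 0, 0, 19, -4.7, -0.3, 0, 0, 0, 19, -4.7, -0.3, 0, 0, 0], "jaw": 65}}

```text
t: 12.5
tool_pos: [0.5286, 0.2791, 0.0305]
tool_rot: [0.568, 0.42, 0.569, -0.421]
wrist_force: [0.8, -0.3, 0.1]
grip_width: 0.0635
```

Run:
```python
from h import *
mv((.529,.2795,.032),-73)
shot('wrist','w5')
```

```text
t 12.5 pos [0.5286 0.2791 0.0305] yaw -72.98 w 0.0635 F [ 0.8 -0.3  0.1] -> shift [-0.15  0.05 -0.03] rot [0.0004 0.0004 0.0029]
```

View pics/w5.png

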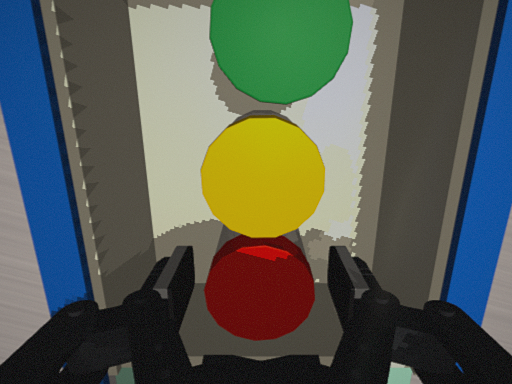

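{"op": "arm_command", "data": {"commands": [0, 0, 0, 0, 0, 0, 0, 0, 0, 0, 0, 0, 0, 0, 0, 0, 0, 0, 0, 0, 0, 0, 0, 0, 0, 0, 0, 0, 0, 0, -2, 0, 0, 0, 0, 0, -6, 0, 0, 0, 0, 0, -11, 0, 0, 0, 0, 0], "jaw": 255, "squeeze": 30}}

```text
t: 13.35
tool_pos: [0.5286, 0.2791, 0.1426]
tool_rot: [0.568, 0.42, 0.569, -0.421]
wrist_force: [1.2, 0.3, -1.5]
grip_width: 0.0429
```

Run:
```python
from h import *
mv((.453,-.045,.145),-91)
```

```text
t 13.35 pos [0.5286 0.2791 0.1426] yaw -72.99 w 0.0429 F [ 1.2  0.3 -1.5] -> shift [ -0.19 -16.71  28.78] rot [0.3143 0.0008 0.0025]
```

{"op": "arm_command", "data": {"commands": [-0.2, -1, 1.8, 0.03, 0, 0, -0.2, -3.3, 5.8, 0.07, 0, 0, -0.2, -5.8, 10, 0.11, 0, 0, -0.2, -8.4, 14.4, 0.16, 0, 0, -0.2, -10.9, 18.7, 0.21, 0, 0, -0.2, -13.4, 23, 0.26, 0, 0, -0.2, -15.5, 26.8, 0.3, 0, 0, -0.2, -16.7, 28.8, 0.314, 0, 0]}}

```text
t: 14.15
tool_pos: [0.453, -0.0475, 0.1448]
tool_rot: [0.495, 0.505, 0.494, -0.505]
wrist_force: [0.1, 1.0, -1.1]
grip_width: 0.0432
```

Run:
```python
from h import *
im,m=shot('wrist','w6'); mv((.453,-.045,.028),-91)
H,S,V=hsvm(im)
t,_m=shot('top','t6')
```

```text
t 14.2 pos [ 0.4527 -0.049   0.1448] yaw -91.25 w 0.043 F [ 0.2 -0.2 -0.9] -> shift [ 1.168e+01  1.000e-02 -4.200e-01] rot [-0.0043  0.0015 -0.001 ]
```

View pics/w6.png

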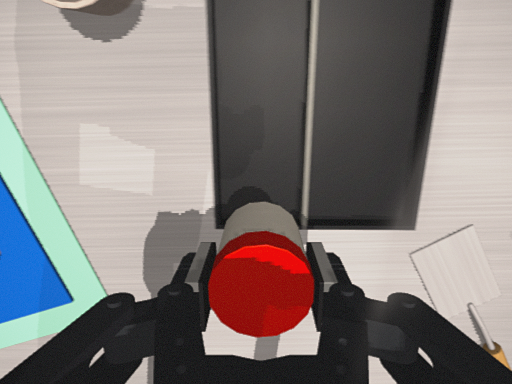

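View pics/t6.png

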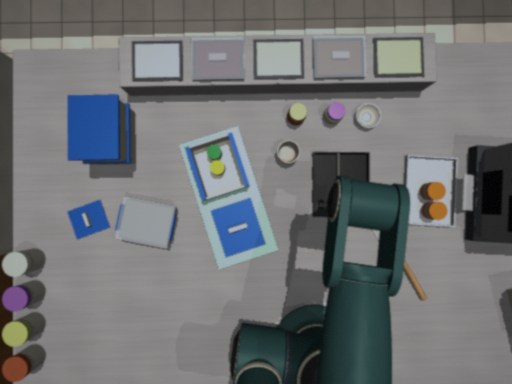

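Run:
```python
from h import *
m=camera_model('wrist')
for n,u,v,z in [('nearL outer',217,229,.02),('nearR outer',415,229,.02),('divider near',308,222,.02),('divider far',316,2,.02),('left far',208,2,.02),('right far',450,2,.02)]: print(n,onz(m,u,v,z).round(4))
mv((.453,-.045,.028),-91)
```

```text
nearL outer [ 0.4144 -0.0078  0.02  ]
nearR outer [ 0.4105 -0.1858  0.02  ]
divider near [ 0.4194 -0.0895  0.02  ]
divider far [ 0.5927 -0.0914  0.02  ]
left far [ 0.5945 -0.0125  0.02  ]
right far [ 0.5906 -0.1894  0.02  ]
t 14.25 pos [ 0.4532 -0.0473  0.1448] yaw -91.22 w 0.0431 F [-0.5 -0.2 -0.4] -> shift [11.68 -0.04 -0.24] rot [-0.0039  0.0007 -0.0012]
```

{"op": "arm_command", "data": {"commands": [2, 0, 0, 0, 0, 0, 5, 0, 0, 0, 0, 0, 8, 0, 0, 0, 0, 0, 10, 0, 0, 0, 0, 0, 11.2, 0, 0, 0, 0, 0, 11.7, 0, 0, 0, 0, 0, 11.7, 0, 0, 0, 0, 0, 11.7, 0, 0, 0, 0, 0]}}

```text
t: 15.05
tool_pos: [0.4548, -0.0443, 0.0286]
tool_rot: [0.496, 0.505, 0.495, -0.504]
wrist_force: [-1.7, 4.5, 5.1]
grip_width: 0.0431
```

Run:
```python
from h import *
mv((.453,-.047,.0265),-91)
```

```text
t 15.05 pos [ 0.4548 -0.0443  0.0286] yaw -90.96 w 0.0431 F [-1.7  4.5  5.1] -> shift [ 0.21 -0.17  0.27] rot [ 0.0006 -0.0006 -0.002 ]
```

Run:
```python
from h import *
mv((.453,-.047,.0265),-91)
im,m=shot('wrist','w7')
im,m=shot('scene','s7'); cv2.imwrite('pics/s7c.png',cv2.resize(im[150:270,110:270],None,fx=4,fy=4,interpolation=cv2.INTER_CUBIC)[...,::-1])
```

```text
t 15.05 pos [ 0.4548 -0.0443  0.0286] yaw -90.96 w 0.0431 F [-1.7  4.5  5.1] -> shift [ 0.21 -0.17  0.27] rot [ 0.0006 -0.0006 -0.002 ]
```

View pics/w7.png

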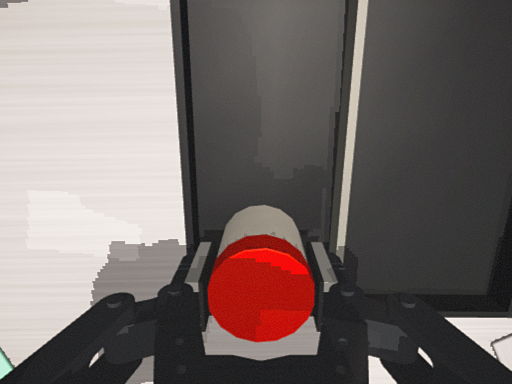

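View pics/s7c.png

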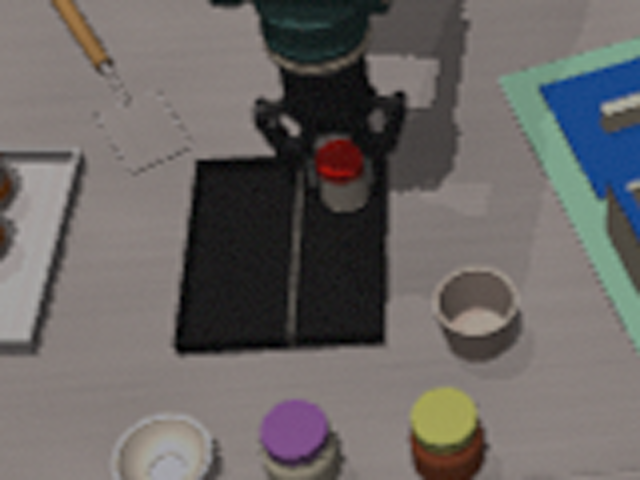

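{"op": "arm_command", "data": {"commands": [0, 0, 0, 0, 0, 0, 0, 0, 0, 0, 0, 0, 0, 0, 0, 0, 0, 0, 0, 0, 0, 0, 0, 0, -2, 0, 0, 0, 0, 0, -5, 0, 0, 0, 0, 0, -9, 0, 0, 0, 0, 0, -13, 0, 0, 0, 0, 0], "jaw": 65}}

```text
t: 15.95
tool_pos: [0.4535, -0.0448, 0.1586]
tool_rot: [-0.496, -0.504, -0.496, 0.504]
wrist_force: [1.3, -0.8, 0.2]
grip_width: 0.0637
```

Run:
```python
from h import *
im,m=shot('wrist','w8'); H,S,V=hsvm(im)
rects(im,m,((H<8)|(H>172))&(S>150)&(V>70),.058,(60,40,480,384),300,'red')
for y in [(.5756,.2926,.15)]: mv(y,-73)
im,m=shot('top','t8'); H,S,V=hsvm(im)
for n,k in dict(red=(H<8)|(H>172),yel=(H>22)&(H<33),grn=(H>50)&(H<80)).items():
    rects(im,m,k&(S>150)&(V>70),.06,(180,120,400,270),20,n)
```

```text
red [452.4 -44.8] [44.6 45.7] 89.0 [260. 196.]
t 16.0 pos [ 0.4556 -0.0451  0.1657] yaw -90.99 w 0.0636 F [ 0.9 -0.4  9.2] -> shift [  1.62  11.41 -33.97] rot [-0.3139  0.0022 -0.007 ]
yel [572.7 289.4] [33.6 36.8] 89.0 [217. 167.]
```

View pics/w8.png

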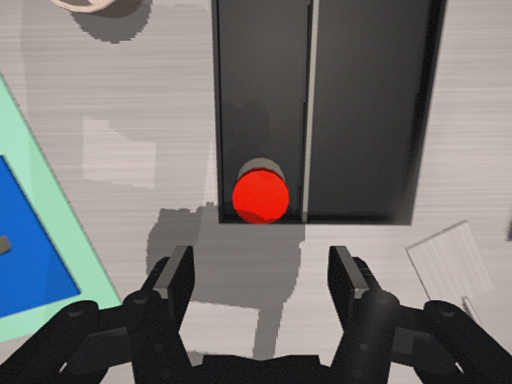

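{"op": "arm_command", "data": {"commands": [0, 0.7, -2.2, -0.03, 0, 0, 0, 2.3, -6.8, -0.07, 0, 0, 0, 3.9, -11.6, -0.11, 0, 0, 0, 5.5, -16.4, -0.16, 0, 0, 0, 7.1, -21.2, -0.2, 0, 0, 0, 8.7, -26, -0.25, 0, 0, 0.5, 10.3, -30.6, -0.3, 0, 0, 1.6, 11.4, -34, -0.314, 0, 0]}}

```text
t: 16.85
tool_pos: [0.5745, 0.2961, 0.1412]
tool_rot: [0.569, 0.42, 0.569, -0.419]
wrist_force: [0.8, -0.2, 0.8]
grip_width: 0.0636
```

Run:
```python
from h import *
im,m=shot('wrist','w9'); H,S,V=hsvm(im)
for n,k in dict(yel=(H>22)&(H<33),grn=(H>50)&(H<80)).items():
    rects(im,m,k&(S>150)&(V>70),.062,(60,10,480,384),300,n)
mv((.5756,.2926,.0305),-73)
```

```text
yel [576.5 294.8] [43.9 42.6] 40.7 [263. 201.]
grn [622.7 302.7] [39.4 42.9] 79.0 [271. 136.]
t 16.9 pos [0.5744 0.2992 0.138 ] yaw -72.76 w 0.0637 F [-4.2  2.4 -4. ] -> shift [10.75 -0.06  0.67] rot [ 0.0042 -0.0011  0.0016]
```

{"op": "arm_command", "data": {"commands": [0, 0, 0, 0, 0, 0, 1, 0, 0, 0, 0, 0, 3, 0, 0, 0, 0, 0, 5, 0, 0, 0, 0, 0, 6, 0, 0, 0, 0, 0, 6, 0, 0, 0, 0, 0, 6, 0, 0, 0, 0, 0, 6, 0, 0, 0, 0, 0]}}

```text
t: 17.7
tool_pos: [0.5743, 0.2931, 0.0826]
tool_rot: [0.569, 0.421, 0.568, -0.42]
wrist_force: [0.1, -0.8, 0.2]
grip_width: 0.0636
```

Run:
```python
from h import *
im,m=shot('wrist','w10'); H,S,V=hsvm(im)
for n,k in dict(yel=(H>22)&(H<33),grn=(H>50)&(H<80)).items():
    rects(im,m,k&(S>150)&(V>70),.062,(60,10,480,384),300,n)
mv((.5756,.2926,.0305),-73)
```

```text
yel [575.9 292.6] [47.1 43.7] 39.7 [262. 235.]
grn [622.1 300.7] [42.9 43.4] 79.3 [273. 151.]
t 17.75 pos [0.5742 0.2932 0.0825] yaw -73.0 w 0.0635 F [ 0.8 -0.   0.1] -> shift [5.2  0.11 0.1 ] rot [-0.0001 -0.0002 -0.0016]
```

{"op": "arm_command", "data": {"commands": [1.5, 0.1, 0.1, 0, 0, 0, 3.5, 0.1, 0.1, 0, 0, 0, 4.8, 0.1, 0.1, 0, 0, 0, 5.2, 0.1, 0.1, 0, 0, 0, 5.2, 0.1, 0.1, 0, 0, 0, 5.2, 0.1, 0.1, 0, 0, 0, 5.2, 0.1, 0.1, 0, 0, 0, 5.2, 0.1, 0.1, 0, 0, 0]}}

```text
t: 18.55
tool_pos: [0.5752, 0.2927, 0.0298]
tool_rot: [0.569, 0.421, 0.568, -0.42]
wrist_force: [-0.4, 1.2, 0.4]
grip_width: 0.0636
```

{"op": "arm_command", "data": {"commands": [0, 0, 0, 0, 0, 0, 0, 0, 0, 0, 0, 0, 0, 0, 0, 0, 0, 0, 0, 0, 0, 0, 0, 0, 0, 0, 0, 0, 0, 0, -2, 0, 0, 0, 0, 0, -6, 0, 0, 0, 0, 0, -11, 0, 0, 0, 0, 0], "jaw": 255}}

```text
t: 19.35
tool_pos: [0.5739, 0.292, 0.1382]
tool_rot: [0.568, 0.419, 0.569, -0.422]
wrist_force: [0.6, 0.3, -0.6]
grip_width: 0.0434
```

Run:
```python
from h import *
mv((.515,-.0475,.145),-91)
```

```text
t 19.35 pos [0.5739 0.292  0.1382] yaw -73.0 w 0.0434 F [ 0.6  0.3 -0.6] -> shift [ -0.59 -15.56  30.75] rot [0.3142 0.0013 0.0041]
```

{"op": "arm_command", "data": {"commands": [0, -1, 2, 0.03, 0, 0, 0, -3.2, 6.4, 0.07, 0, 0, 0, -5.5, 10.9, 0.11, 0, 0, 0, -7.8, 15.4, 0.16, 0, 0, 0, -10.1, 19.9, 0.21, 0, 0, 0, -12.4, 24.4, 0.26, 0, 0, 0, -14.4, 28.4, 0.3, 0, 0, 0, -15.6, 30.8, 0.314, 0, 0]}}

```text
t: 20.15
tool_pos: [0.5148, -0.0505, 0.139]
tool_rot: [-0.495, -0.505, -0.495, 0.505]
wrist_force: [0.0, -0.2, -1.5]
grip_width: 0.0433
```

{"op": "arm_command", "data": {"commands": [0, 0, 0, 0, 0, 0, 1, 0, 0, 0, 0, 0, 3, 0, 0, 0, 0, 0, 5.5, 0, 0, 0, 0, 0, 7, 0, 0, 0, 0, 0, 7, 0, 0, 0, 0, 0, 7, 0, 0, 0, 0, 0, 7, 0, 0, 0, 0, 0]}}

```text
t: 20.95
tool_pos: [0.5165, -0.0474, 0.0704]
tool_rot: [0.496, 0.505, 0.495, -0.504]
wrist_force: [-0.2, -0.6, 0.1]
grip_width: 0.0434
```

Run:
```python
from h import *
mv((.515,-.047,.027),-91)
shot('wrist','w11')
```

```text
t 20.95 pos [ 0.5165 -0.0474  0.0704] yaw -90.96 w 0.0434 F [-0.2 -0.6  0.1] -> shift [ 4.34 -0.16 -0.04] rot [ 0.0006  0.0001 -0.0015]
```

View pics/w11.png

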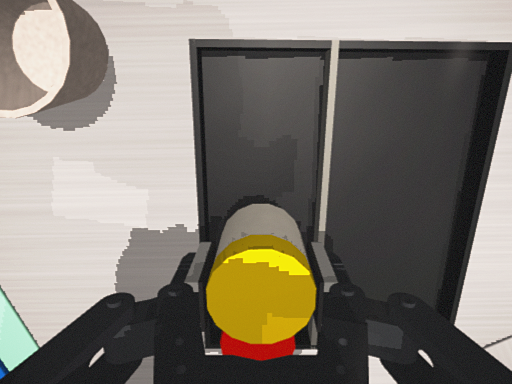

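{"op": "arm_command", "data": {"commands": [1, 0, 0, 0, 0, 0, 2.5, 0, 0, 0, 0, 0, 3.5, 0, 0, 0, 0, 0, 4.1, 0, 0, 0, 0, 0, 4.3, 0, 0, 0, 0, 0, 4.3, 0, 0, 0, 0, 0, 4.3, 0, 0, 0, 0, 0, 4.3, 0, 0, 0, 0, 0]}}

```text
t: 21.8
tool_pos: [0.516, -0.0476, 0.0263]
tool_rot: [0.496, 0.504, 0.496, -0.504]
wrist_force: [-0.5, -0.0, -0.2]
grip_width: 0.0433
```

{"op": "arm_command", "data": {"commands": [0, 0, 0, 0, 0, 0, 0, 0, 0, 0, 0, 0, 0, 0, 0, 0, 0, 0, 0, 0, 0, 0, 0, 0, -2, 0, 0, 0, 0, 0, -5, 0, 0, 0, 0, 0, -9, 0, 0, 0, 0, 0, -12, 0, 0, 0, 0, 0], "jaw": 65}}

```text
t: 22.6
tool_pos: [0.5161, -0.0476, 0.1486]
tool_rot: [0.496, 0.505, 0.495, -0.504]
wrist_force: [0.1, 0.0, -0.7]
grip_width: 0.0637
```

Run:
```python
from h import *
mv((.622,.301,.15),-73)
im,m=shot('wrist','w12'); H,S,V=hsvm(im)
for n,k in dict(red=(H<8)|(H>172),yel=(H>22)&(H<33)).items():
    rects(im,m,k&(S>150)&(V>70),.058,(60,10,480,384),300,n)
```

```text
t 22.6 pos [ 0.5161 -0.0476  0.1486] yaw -90.98 w 0.0637 F [ 0.1  0.  -0.7] -> shift [ -0.13   9.99 -35.04] rot [-3.139e-01  3.000e-04 -1.300e-03]
red [453.8 -44.8] [49.2 44.5] 0.3 [258. 271.]
yel [515.9 -48.1] [45.  45.7] 89.0 [261. 199.]
```

View pics/w12.png

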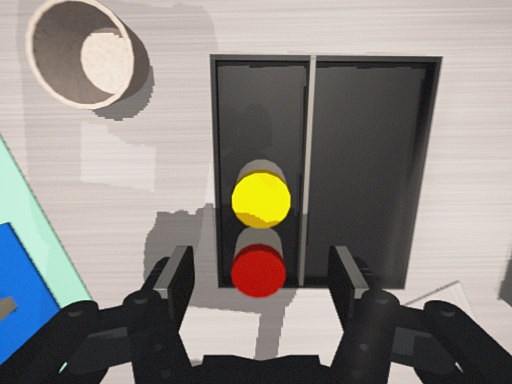

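Red and yellow stand upright in the narrow compartment. Green is next.

{"op": "arm_command", "data": {"commands": [0, 0.7, -2.2, -0.03, 0, 0, 0, 2, -6.8, -0.07, 0, 0, 0, 3.4, -11.6, -0.11, 0, 0, 0, 4.7, -16.4, -0.16, 0, 0, 0, 6.1, -21.2, -0.2, 0, 0, 0, 7.5, -26, -0.25, 0, 0, 0, 9, -31, -0.3, 0, 0, 0, 10, -35, -0.314, 0, 0]}}

```text
t: 23.45
tool_pos: [0.6222, 0.3031, 0.1458]
tool_rot: [0.569, 0.42, 0.569, -0.42]
wrist_force: [0.4, -0.3, -0.1]
grip_width: 0.0635
```

{"op": "arm_command", "data": {"commands": [0, 0, 0, 0, 0, 0, 1, 0, 0, 0, 0, 0, 3, 0, 0, 0, 0, 0, 5, 0, 0, 0, 0, 0, 6, 0, 0, 0, 0, 0, 6, 0, 0, 0, 0, 0, 6, 0, 0, 0, 0, 0, 6, 0, 0, 0, 0, 0]}}

```text
t: 24.25
tool_pos: [0.6224, 0.3005, 0.0876]
tool_rot: [0.569, 0.421, 0.568, -0.42]
wrist_force: [-0.5, 0.0, 0.8]
grip_width: 0.0634
```

Run:
```python
from h import *
im,m=shot('wrist','w13'); H,S,V=hsvm(im)
rects(im,m,(H>50)&(H<80)&(S>150)&(V>70),.062,(60,10,480,384),300,'grn')
mv((.622,.301,.0305),-73)
```

```text
grn [634.6 302.4] [18.7 41.5] 9.9 [264. 217.]
t 24.3 pos [0.6223 0.3006 0.0875] yaw -73.01 w 0.0633 F [ 0.2 -0.9 -0.9] -> shift [ 5.7  -0.03 -0.05] rot [-0.0001 -0.0002 -0.0016]
```

{"op": "arm_command", "data": {"commands": [1.5, 0, 0, 0, 0, 0, 3.5, 0, 0, 0, 0, 0, 5, 0, 0, 0, 0, 0, 5.7, 0, 0, 0, 0, 0, 5.7, 0, 0, 0, 0, 0, 5.7, 0, 0, 0, 0, 0, 5.7, 0, 0, 0, 0, 0, 5.7, 0, 0, 0, 0, 0]}}

```text
t: 25.1
tool_pos: [0.622, 0.3007, 0.0293]
tool_rot: [0.568, 0.421, 0.568, -0.421]
wrist_force: [-0.4, 0.3, 2.1]
grip_width: 0.0637
```

{"op": "arm_command", "data": {"commands": [0, 0, 0, 0, 0, 0, 0, 0, 0, 0, 0, 0, 0, 0, 0, 0, 0, 0, 0, 0, 0, 0, 0, 0, 0, 0, 0, 0, 0, 0, -2, 0, 0, 0, 0, 0, -6, 0, 0, 0, 0, 0, -11, 0, 0, 0, 0, 0], "jaw": 255}}

```text
t: 25.9
tool_pos: [0.6208, 0.3002, 0.1382]
tool_rot: [0.568, 0.419, 0.569, -0.422]
wrist_force: [0.4, 0.4, -0.6]
grip_width: 0.043
```

Run:
```python
from h import *
mv((.578,-.0485,.14),-91)
```

```text
t 25.9 pos [0.6208 0.3002 0.1382] yaw -72.99 w 0.043 F [ 0.4  0.4 -0.6] -> shift [ -0.11 -14.29  32.09] rot [0.3143 0.001  0.0041]
```

{"op": "arm_command", "data": {"commands": [0, -0.9, 2, 0.03, 0, 0, 0, -2.9, 6.5, 0.07, 0, 0, 0, -5, 11.1, 0.11, 0, 0, 0, -7.1, 15.8, 0.16, 0, 0, 0, -9.2, 20.5, 0.21, 0, 0, 0, -11.3, 25.2, 0.26, 0, 0, 0, -13.2, 29.6, 0.3, 0, 0, 0, -14.3, 32.1, 0.314, 0, 0]}}

```text
t: 26.7
tool_pos: [0.5782, -0.0512, 0.1391]
tool_rot: [-0.495, -0.505, -0.495, 0.505]
wrist_force: [1.0, 0.6, -0.6]
grip_width: 0.043
```

{"op": "arm_command", "data": {"commands": [0, 0, 0, 0, 0, 0, 1, 0, 0, 0, 0, 0, 3, 0, 0, 0, 0, 0, 5.5, 0, 0, 0, 0, 0, 7, 0, 0, 0, 0, 0, 7, 0, 0, 0, 0, 0, 7, 0, 0, 0, 0, 0, 7, 0, 0, 0, 0, 0]}}

```text
t: 27.5
tool_pos: [0.5797, -0.048, 0.0705]
tool_rot: [0.496, 0.505, 0.495, -0.504]
wrist_force: [-0.5, 0.4, -1.3]
grip_width: 0.0431
```

Run:
```python
from h import *
mv((.578,-.0485,.0265),-91)
```

```text
t 27.5 pos [ 0.5797 -0.048   0.0705] yaw -90.97 w 0.0431 F [-0.5  0.4 -1.3] -> shift [ 4.4  -0.17  0.05] rot [ 0.0006  0.0001 -0.0016]
```

{"op": "arm_command", "data": {"commands": [1, -0.1, 0, 0, 0, 0, 2.5, -0.1, 0, 0, 0, 0, 3.5, -0.1, 0, 0, 0, 0, 4.1, -0.1, 0, 0, 0, 0, 4.3, -0.1, 0, 0, 0, 0, 4.35, -0.1, 0, 0, 0, 0, 4.35, -0.1, 0, 0, 0, 0, 4.35, -0.1, 0, 0, 0, 0]}}

```text
t: 28.3
tool_pos: [0.5782, -0.0482, 0.0261]
tool_rot: [0.496, 0.504, 0.496, -0.504]
wrist_force: [-0.2, 0.0, -1.1]
grip_width: 0.0434
```

{"op": "arm_command", "data": {"commands": [0, 0, 0, 0, 0, 0, 0, 0, 0, 0, 0, 0, 0, 0, 0, 0, 0, 0, 0, 0, 0, 0, 0, 0, -2, 0, 0, 0, 0, 0, -5, 0, 0, 0, 0, 0, -9, 0, 0, 0, 0, 0, -13, 0, 0, 0, 0, 0], "jaw": 65}}

```text
t: 29.1
tool_pos: [0.5777, -0.0481, 0.157]
tool_rot: [-0.495, -0.504, -0.496, 0.504]
wrist_force: [0.2, -0.5, 0.2]
grip_width: 0.0635
```

Run:
```python
from h import *
mv((.45,-.30,.24),-91)
im,m=shot('wrist','w14'); H,S,V=hsvm(im)
for n,k in dict(red=(H<8)|(H>172),yel=(H>22)&(H<33),grn=(H>50)&(H<80)).items():
    rects(im,m,k&(S>150)&(V>70),.058,(60,10,480,384),300,n)
im,m=shot('top','t14'); H,S,V=hsvm(im)
rects(im,m,((H>5)&(H<22)&(S>150)),.06,(400,150,465,235),show='orange')
```

```text
t 29.1 pos [ 0.5777 -0.0481  0.157 ] yaw -90.99 w 0.0635 F [ 0.2 -0.5  0.2] -> shift [ -8.29 -12.34  25.4 ] rot [ 0.0002 -0.0001  0.0007]
red [454.  -44.5] [44.4 51. ] 89.0 [259. 325.]
yel [516.3 -48.2] [45.  49.4] 89.0 [261. 264.]
grn [579.1 -48.9] [44.1 44.4] 89.0 [261. 194.]
orange [ 426.  -379.7] [52.8 46. ] 88.8 [437. 210.]
orange [ 487.5 -378.7] [52.9 46.2] 88.8 [435. 190.]
```

View pics/w14.png

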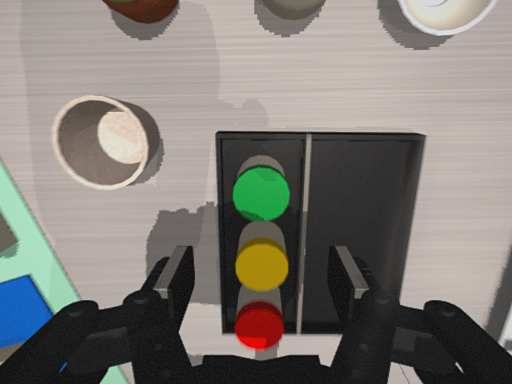

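View pics/t14.png

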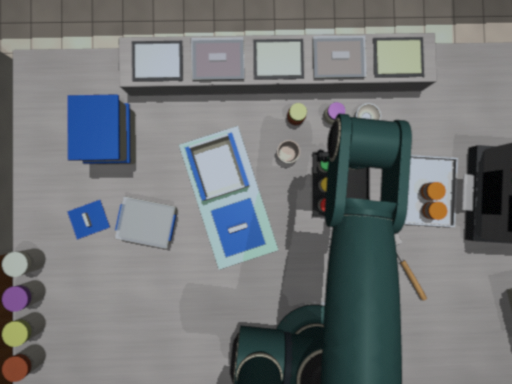

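All three pots are in the narrow compartment, the box is empty and the lid is on the mat. The two cups haven't moved. I'll go up and over to the tray.

{"op": "arm_command", "data": {"commands": [-4, 0, 0, 0, 0, 0, -8, -1, 2.5, 0, 0, 0, -8.3, -3, 7, 0, 0, 0, -8.3, -5, 11.7, 0, 0, 0, -8.3, -7, 16.4, 0, 0, 0, -8.3, -9, 21.2, 0, 0, 0, -8.3, -11, 26, 0, 0, 0, -8.3, -13.2, 30.5, 0, 0, 0], "jaw": 0}}

```text
t: 30.0
tool_pos: [0.4424, -0.347, 0.2386]
tool_rot: [0.496, 0.504, 0.496, -0.504]
wrist_force: [0.5, -0.8, 1.0]
grip_width: 0.0855
```

{"op": "arm_command", "data": {"commands": [0, 0, 0, 0, 0, 0, 0, 0, 0, 0, 0, 0, 0, 0, 0, 0, 0, 0, 0, 0, 0, 0, 0, 0, 0, 0, 0, 0, 0, 0, 0, 0, 0, 0, 0, 0, 0, 0, 0, 0, 0, 0, 0, 0, 0, 0, 0, 0]}}

```text
t: 30.8
tool_pos: [0.4437, -0.3451, 0.2388]
tool_rot: [0.496, 0.504, 0.496, -0.504]
wrist_force: [-0.1, -0.3, 0.8]
grip_width: 0.0855
```

Run:
```python
from h import *
im,m=shot('wrist','w15'); H,S,V=hsvm(im); shot('scene','s15')
rects(im,m,((H>3)&(H<22)&(S>150)&(V>60)),.064,(60,10,480,384),200,'orange')
mv((.426,-.38,.031),-91)
```

```text
orange [ 428.4 -381.2] [56.5 55.4] 44.8 [296. 186.]
orange [ 480.2 -379.5] [72.9 55.4] 3.4 [290. 135.]
t 30.9 pos [ 0.4436 -0.3452  0.2388] yaw -90.98 w 0.0855 F [-0.7 -0.4  0.4] -> shift [20.78 -1.7   3.51] rot [ 0.0003  0.     -0.    ]
```

View pics/w15.png

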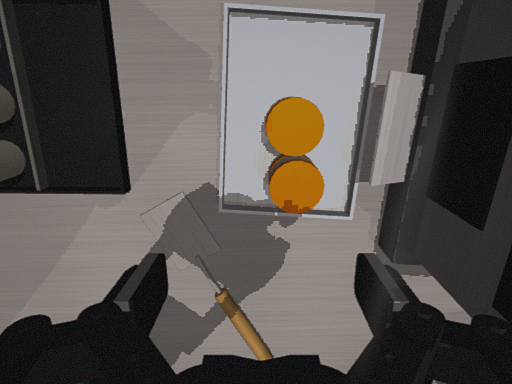

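View pics/s15.png

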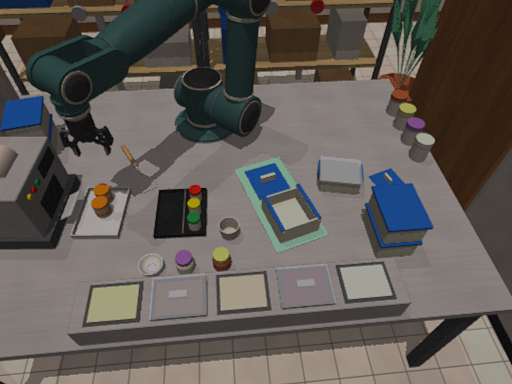

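Two cups stand in the tray, near one at (296,186) and far one at (295,126). The near cup goes first.

{"op": "arm_command", "data": {"commands": [2, -0.8, 1.8, 0, 0, 0, 5, -1.5, 3.6, 0, 0, 0, 8.5, -1.5, 3.6, 0, 0, 0, 12, -1.5, 3.6, 0, 0, 0, 13, -1.5, 3.6, 0, 0, 0, 13, -1.5, 3.6, 0, 0, 0, 13, -1.5, 3.6, 0, 0, 0, 13, -1.5, 3.6, 0, 0, 0], "jaw": 30}}

```text
t: 31.7
tool_pos: [0.4287, -0.3815, 0.1109]
tool_rot: [0.497, 0.504, 0.495, -0.504]
wrist_force: [-0.7, 0.6, 0.4]
grip_width: 0.0752
```

Run:
```python
from h import *
im,m=shot('wrist','w16'); H,S,V=hsvm(im)
rects(im,m,((H>3)&(H<22)&(S>150)&(V>60)),.064,(60,10,480,384),200,'orange')
mv((.428,-.381,.030),-91)
```

```text
orange [ 428.4 -381.7] [57.9 55.7] 21.7 [260. 219.]
orange [ 483.1 -379.2] [55.4 65.5] 89.0 [256. 135.]
t 31.75 pos [ 0.4286 -0.3815  0.1107] yaw -90.98 w 0.0757 F [ 0.3  0.3 -0.2] -> shift [ 8.07 -0.07 -0.06] rot [ 0.0003  0.0017 -0.0018]
```

View pics/w16.png

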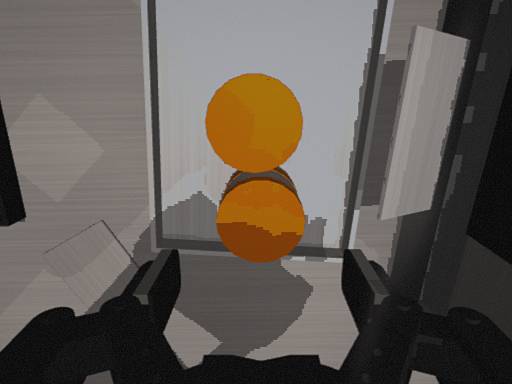

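{"op": "arm_command", "data": {"commands": [1.5, 0, 0, 0, 0, 0, 4, 0, 0, 0, 0, 0, 6.5, 0, 0, 0, 0, 0, 7.6, 0, 0, 0, 0, 0, 8, 0, 0, 0, 0, 0, 8, 0, 0, 0, 0, 0, 8, 0, 0, 0, 0, 0, 8, 0, 0, 0, 0, 0]}}

```text
t: 32.55
tool_pos: [0.4284, -0.3814, 0.0299]
tool_rot: [0.496, 0.504, 0.495, -0.504]
wrist_force: [-0.2, 0.9, 0.3]
grip_width: 0.0753
```

{"op": "arm_command", "data": {"commands": [0, 0, 0, 0, 0, 0, 0, 0, 0, 0, 0, 0, 0, 0, 0, 0, 0, 0, 0, 0, 0, 0, 0, 0, 0, 0, 0, 0, 0, 0, -2, 0, 0, 0, 0, 0, -6, 0, 0, 0, 0, 0, -11, 0, 0, 0, 0, 0], "jaw": 255}}

```text
t: 33.35
tool_pos: [0.4272, -0.3802, 0.1384]
tool_rot: [-0.494, -0.504, -0.497, 0.504]
wrist_force: [0.9, -1.1, -1.3]
grip_width: 0.0553
```

Run:
```python
from h import *
mv((.47,-.135,.14),-91)
```

```text
t 33.35 pos [ 0.4272 -0.3802  0.1384] yaw -90.98 w 0.0553 F [ 0.9 -1.1 -1.3] -> shift [ -0.11   3.86 -24.59] rot [ 0.0003 -0.0023  0.0025]
```

{"op": "arm_command", "data": {"commands": [0, 0.3, -1.6, 0, 0, 0, 0, 0.8, -5, 0, 0, 0, 0, 1.5, -9, 0, 0, 0, 0, 2.2, -13.5, 0, 0, 0, 0, 2.9, -18, 0, 0, 0, 0, 3.5, -22, 0, 0, 0, 0, 3.8, -24.2, 0, 0, 0, 0, 3.9, -24.6, 0, 0, 0]}}

```text
t: 34.15
tool_pos: [0.4714, -0.1334, 0.1387]
tool_rot: [0.496, 0.504, 0.496, -0.503]
wrist_force: [-0.7, -0.7, -0.4]
grip_width: 0.0558
```

{"op": "arm_command", "data": {"commands": [0, 0, 0, 0, 0, 0, 1, 0, 0, 0, 0, 0, 3, 0, 0, 0, 0, 0, 5, 0, 0, 0, 0, 0, 6.5, 0, 0, 0, 0, 0, 6.5, 0, 0, 0, 0, 0, 6.5, 0, 0, 0, 0, 0, 6.5, 0, 0, 0, 0, 0]}}

```text
t: 34.95
tool_pos: [0.4716, -0.1361, 0.0747]
tool_rot: [0.496, 0.505, 0.495, -0.504]
wrist_force: [-0.8, 0.5, -1.5]
grip_width: 0.055
```

Run:
```python
from h import *
mv((.47,-.135,.0305),-91)
shot('wrist','w17')
im,m=shot('top','t17'); H,S,V=hsvm(im)
rects(im,m,((H>5)&(H<22)&(S>150)),.064,(400,150,465,235),show='orange')
```

```text
t 34.95 pos [ 0.4716 -0.1361  0.0747] yaw -91.0 w 0.055 F [-0.8  0.5 -1.5] -> shift [ 4.42 -0.17 -0.11] rot [-0.      0.0004 -0.0011]
orange [ 489.  -390.1] [47.9 26.7] 9.4 [439. 190.]
```

View pics/w17.png

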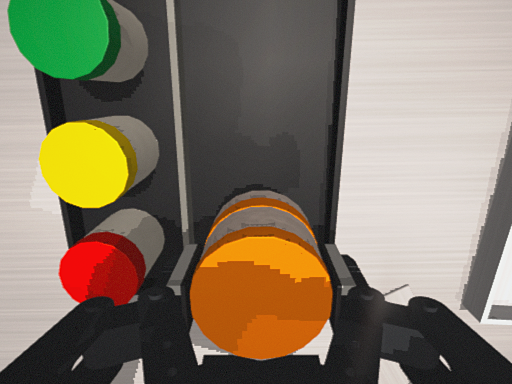

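{"op": "arm_command", "data": {"commands": [1, -0.1, -0.1, 0, 0, 0, 2.5, -0.1, -0.1, 0, 0, 0, 3.5, -0.1, -0.1, 0, 0, 0, 4.1, -0.1, -0.1, 0, 0, 0, 4.4, -0.1, -0.1, 0, 0, 0, 4.4, -0.1, -0.1, 0, 0, 0, 4.4, -0.1, -0.1, 0, 0, 0, 4.4, -0.1, -0.1, 0, 0, 0]}}

```text
t: 35.85
tool_pos: [0.4703, -0.1347, 0.0298]
tool_rot: [0.496, 0.504, 0.496, -0.504]
wrist_force: [-0.2, -0.1, -2.0]
grip_width: 0.0551
```

{"op": "arm_command", "data": {"commands": [0, 0, 0, 0, 0, 0, 0, 0, 0, 0, 0, 0, 0, 0, 0, 0, 0, 0, 0, 0, 0, 0, 0, 0, -2, 0, 0, 0, 0, 0, -5, 0, 0, 0, 0, 0, -9, 0, 0, 0, 0, 0, -13, 0, 0, 0, 0, 0], "jaw": 30}}

```text
t: 36.65
tool_pos: [0.4699, -0.1346, 0.1611]
tool_rot: [-0.496, -0.504, -0.496, 0.504]
wrist_force: [0.7, -0.5, 0.3]
grip_width: 0.0752
```

Run:
```python
from h import *
mv((.475,-.37,.17),-91)
im,m=shot('wrist','w18'); H,S,V=hsvm(im)
rects(im,m,((H>3)&(H<22)&(S>150)&(V>60)),.064,(60,10,480,384),200,'orange')
im,m=shot('top','t18')
```

```text
t 36.65 pos [ 0.4699 -0.1346  0.1611] yaw -90.99 w 0.0752 F [ 0.7 -0.5  0.3] -> shift [-0.89  0.92 23.53] rot [ 0.0002 -0.0002  0.0005]
orange [ 469.1 -135.1] [58.5 57.6] 27.0 [261. 196.]
```

View pics/w18.png

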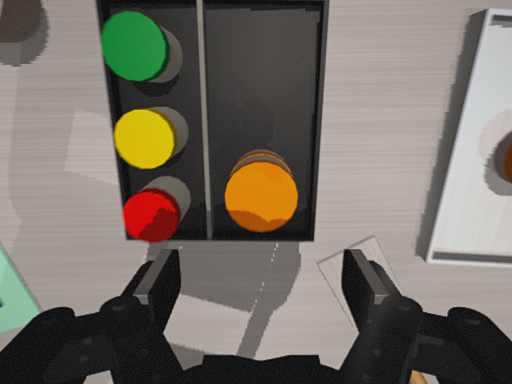

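View pics/t18.png

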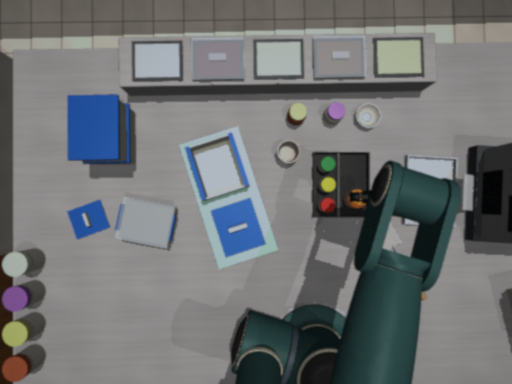

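The cup stands upright in the wide compartment. I'll look at the second cup from above the tray.

{"op": "arm_command", "data": {"commands": [-2, 0, 1.6, 0, 0, 0, -4, -0.2, 5, 0, 0, 0, -4, -0.4, 9, 0, 0, 0, -4, -0.6, 13.5, 0, 0, 0, -4, -0.8, 18, 0, 0, 0, -4, -1, 21.5, 0, 0, 0, -4, -1, 22.5, 0, 0, 0, -4, -1, 22.5, 0, 0, 0]}}

```text
t: 37.55
tool_pos: [0.4561, -0.3604, 0.199]
tool_rot: [-0.495, -0.505, -0.496, 0.505]
wrist_force: [-0.4, 0.7, 0.3]
grip_width: 0.0752
```

Run:
```python
from h import *
mv((.489,-.381,.10),-91)
im,m=shot('wrist','w19'); H,S,V=hsvm(im)
rects(im,m,((H>3)&(H<22)&(S>150)&(V>60)),.064,(60,10,480,384),200,'orange')
```

```text
t 37.55 pos [ 0.4561 -0.3604  0.199 ] yaw -91.08 w 0.0752 F [-0.4  0.7  0.3] -> shift [9.9  3.34 2.01] rot [-0.0015 -0.0007  0.0008]
orange [ 489.7 -379. ] [55.2 56.7] 88.9 [278. 138.]
```

View pics/w19.png

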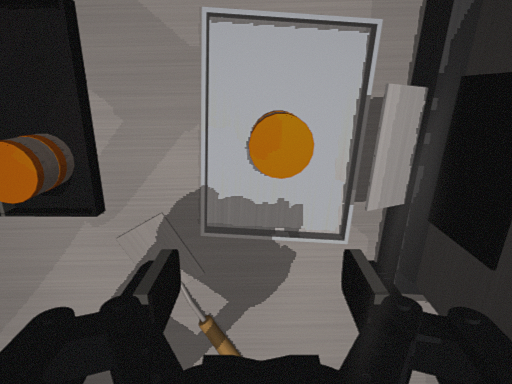

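{"op": "arm_command", "data": {"commands": [1, 1, 0.7, 0, 0, 0, 3, 2.4, 1.5, 0, 0, 0, 6, 3.3, 2, 0, 0, 0, 9, 3.3, 2, 0, 0, 0, 9.5, 3.3, 2, 0, 0, 0, 9.5, 3.3, 2, 0, 0, 0, 9.5, 3.3, 2, 0, 0, 0, 9.5, 3.3, 2, 0, 0, 0]}}

```text
t: 38.4
tool_pos: [0.4896, -0.3802, 0.1069]
tool_rot: [0.497, 0.504, 0.495, -0.504]
wrist_force: [0.3, 0.1, 0.2]
grip_width: 0.075
```

Run:
```python
from h import *
im,m=shot('wrist','w20'); H,S,V=hsvm(im)
rects(im,m,((H>3)&(H<22)&(S>150)&(V>60)),.064,(60,10,480,384),200,'orange')
mv((.4895,-.381,.030),-91)
```

```text
orange [ 489.2 -378.9] [57.5 55.8] 25.9 [258. 222.]
orange [ 518.5 -379.7] [42.  14.7] 89.0 [258. 175.]
t 38.45 pos [ 0.4895 -0.3803  0.1066] yaw -90.98 w 0.0751 F [-0.3  0.4  0.2] -> shift [ 7.66 -0.01  0.06] rot [ 0.0004  0.0015 -0.0019]
```

{"op": "arm_command", "data": {"commands": [1.5, 0, 0, 0, 0, 0, 4, 0, -0.1, 0, 0, 0, 6.2, 0, -0.1, 0, 0, 0, 7.2, 0, -0.1, 0, 0, 0, 7.6, 0, -0.1, 0, 0, 0, 7.6, 0, -0.1, 0, 0, 0, 7.6, 0, -0.1, 0, 0, 0, 7.6, 0, -0.1, 0, 0, 0]}}

```text
t: 39.25
tool_pos: [0.4894, -0.3794, 0.0298]
tool_rot: [0.496, 0.504, 0.495, -0.504]
wrist_force: [1.0, 0.1, 0.7]
grip_width: 0.0753
```

{"op": "arm_command", "data": {"commands": [0, 0, 0, 0, 0, 0, 0, 0, 0, 0, 0, 0, 0, 0, 0, 0, 0, 0, 0, 0, 0, 0, 0, 0, 0, 0, 0, 0, 0, 0, -2, 0, 0, 0, 0, 0, -6, 0, 0, 0, 0, 0, -11, 0, 0, 0, 0, 0], "jaw": 255}}

```text
t: 40.05
tool_pos: [0.4882, -0.3783, 0.1382]
tool_rot: [-0.494, -0.504, -0.497, 0.504]
wrist_force: [0.5, -0.3, -1.2]
grip_width: 0.0551
```

Run:
```python
from h import *
mv((.555,-.137,.14),-91)
```

```text
t 40.05 pos [ 0.4882 -0.3783  0.1382] yaw -90.99 w 0.0551 F [ 0.5 -0.3 -1.2] -> shift [ -0.14   6.27 -24.24] rot [ 0.0003 -0.0024  0.0028]
```

{"op": "arm_command", "data": {"commands": [0, 0.4, -1.6, 0, 0, 0, 0, 1.3, -5, 0, 0, 0, 0, 2.4, -9, 0, 0, 0, 0, 3.5, -13.5, 0, 0, 0, 0, 4.6, -18, 0, 0, 0, 0, 5.6, -21.8, 0, 0, 0, 0, 6.2, -23.9, 0, 0, 0, 0, 6.3, -24.2, 0, 0, 0]}}

```text
t: 40.85
tool_pos: [0.5566, -0.1357, 0.1385]
tool_rot: [0.496, 0.504, 0.496, -0.504]
wrist_force: [0.4, 0.4, -1.7]
grip_width: 0.0552
```

{"op": "arm_command", "data": {"commands": [0, 0, 0, 0, 0, 0, 1, 0, 0, 0, 0, 0, 3, 0, 0, 0, 0, 0, 5, 0, 0, 0, 0, 0, 6.5, 0, 0, 0, 0, 0, 6.5, 0, 0, 0, 0, 0, 6.5, 0, 0, 0, 0, 0, 6.5, 0, 0, 0, 0, 0]}}

```text
t: 41.65
tool_pos: [0.5566, -0.1385, 0.0749]
tool_rot: [0.496, 0.505, 0.495, -0.504]
wrist_force: [-0.1, 0.2, -0.9]
grip_width: 0.055
```

Run:
```python
from h import *
mv((.555,-.137,.0305),-91)
shot('wrist','w21')
```

```text
t 41.65 pos [ 0.5566 -0.1385  0.0749] yaw -91.0 w 0.055 F [-0.1  0.2 -0.9] -> shift [ 4.43 -0.17 -0.15] rot [ 0.      0.0004 -0.0013]
```

View pics/w21.png

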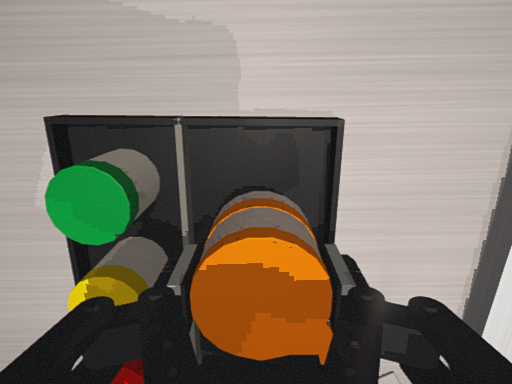

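{"op": "arm_command", "data": {"commands": [1, 0, -0.1, 0, 0, 0, 2.5, 0, -0.1, 0, 0, 0, 3.5, 0, -0.1, 0, 0, 0, 4.1, 0, -0.1, 0, 0, 0, 4.4, 0, -0.1, 0, 0, 0, 4.4, 0, -0.1, 0, 0, 0, 4.4, 0, -0.1, 0, 0, 0, 4.4, 0, -0.1, 0, 0, 0]}}

```text
t: 42.5
tool_pos: [0.5562, -0.1372, 0.0297]
tool_rot: [0.496, 0.504, 0.496, -0.504]
wrist_force: [-0.1, -0.6, -1.6]
grip_width: 0.0554
```

{"op": "arm_command", "data": {"commands": [0, 0, 0, 0, 0, 0, 0, 0, 0, 0, 0, 0, 0, 0, 0, 0, 0, 0, 0, 0, 0, 0, 0, 0, -2, 0, 0, 0, 0, 0, -6, 0, 0, 0, 0, 0, -11, 0, 0, 0, 0, 0, -16, 0, 0, 0, 0, 0], "jaw": 30}}

```text
t: 43.3
tool_pos: [0.5558, -0.137, 0.1914]
tool_rot: [-0.495, -0.504, -0.496, 0.504]
wrist_force: [0.8, -0.1, -0.6]
grip_width: 0.0751
```

{"op": "arm_command", "data": {"commands": [-2, -2, 0, 0, 0, 0, -4, -5, 1, 0, 0, 0, -6, -8, 3, 0, 0, 0, -6, -11, 6, 0, 0, 0, -6, -13, 9, 0, 0, 0, -6, -14, 11, 0, 0, 0, -6, -14, 12, 0, 0, 0, -6, -14, 12, 0, 0, 0]}}

```text
t: 44.1
tool_pos: [0.4142, -0.2555, 0.2497]
tool_rot: [0.495, 0.505, 0.495, -0.505]
wrist_force: [0.1, 0.3, -0.5]
grip_width: 0.0753
```

Run:
```python
from h import *
mv((.555,-.137,.0305),-91)
im,m=shot('wrist','w22'); H,S,V=hsvm(im)
rects(im,m,((H>3)&(H<22)&(S>150)&(V>60)),.064,(10,10,480,384),200,'orange')
shot('scene','s22');shot('top','t22')
```

```text
t 44.1 pos [ 0.4142 -0.2555  0.2497] yaw -91.07 w 0.0753 F [ 0.1  0.3 -0.5] -> shift [ 21.92  13.85 -12.11] rot [-0.0013 -0.0001  0.    ]
orange [ 490.7 -153.8] [58.3 56.7] 88.9 [154.  95.]
orange [ 545.9 -138.5] [58.4 37.5] 88.9 [130.  28.]
```

View pics/w22.png

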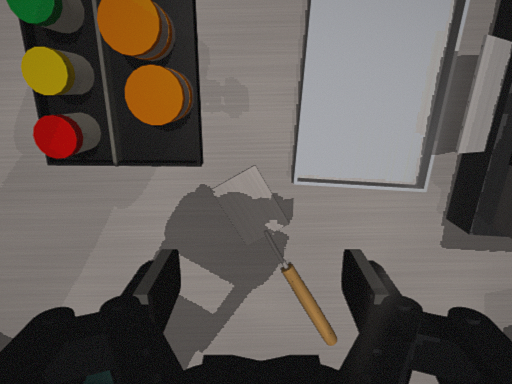

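View pics/s22.png

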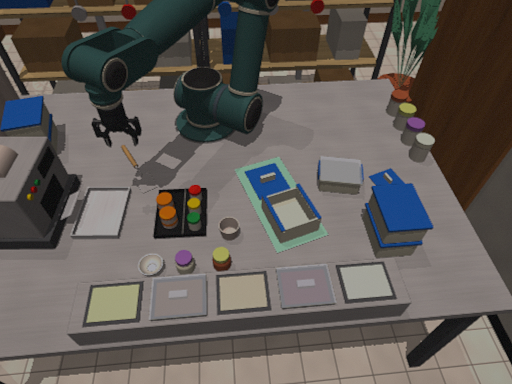

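View pics/t22.png

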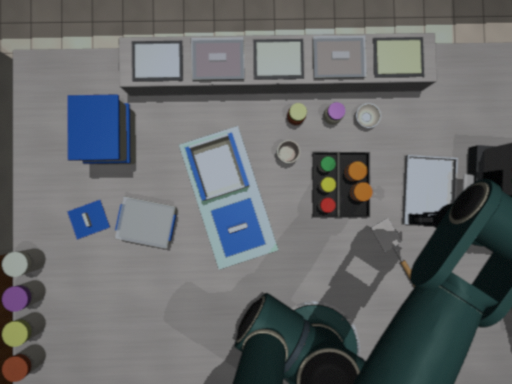

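The two cups and three pots stand in the carrier. The first cup has been knocked to about (0.491,-0.154), still inside the wide compartment but near its outer wall. I'll settle and check the carrier close up before handing in.

{"op": "arm_command", "data": {"commands": [-2, 2, -1, 0, 0, 0, -2, 5, -4, 0, 0, 0, -2, 5, -7, 0, 0, 0, -2, 5, -9, 0, 0, 0, -2, 5, -10, 0, 0, 0, -2, 5, -10, 0, 0, 0, -2, 5, -10, 0, 0, 0, -2, 5, -10, 0, 0, 0]}}

```text
t: 45.05
tool_pos: [0.4658, -0.1563, 0.2698]
tool_rot: [-0.496, -0.504, -0.496, 0.505]
wrist_force: [-0.3, -1.0, -0.2]
grip_width: 0.0756
```

Run:
```python
from h import *
im,m=shot('wrist','w23'); H,S,V=hsvm(im)
rects(im,m,((H>3)&(H<22)&(S>150)&(V>60)),.064,(10,10,480,384),200,'orange')
rects(im,m,(V<60),.02,(60,0,420,250),3000,'carrier')
mv((.5,-.1,.2),-91)
s,ms=shot('scene','s23')
a=cv2.resize(im,None,fx=.75,fy=.75); b=cv2.resize(s[170:250,140:250],None,fx=3.6,fy=3.6,interpolation=cv2.INTER_CUBIC)
cv2.imwrite('pics/c23.png',np.hstack([a,b[:288]])[...,::-1])
```

```text
orange [ 491.3 -153. ] [57.8 56.9] 33.7 [257. 140.]
orange [ 554.7 -137.8] [56.2 55.7] 88.9 [240.  80.]
carrier [516.3 -97.5] [178.7 207.6] 88.7 [213. 112.]
t 45.1 pos [ 0.4658 -0.1563  0.2697] yaw -91.04 w 0.0753 F [ 0.1  0.  -0.2] -> shift [ 6.97  3.32 -5.69] rot [-0.0006  0.0001  0.0002]
```

View pics/c23.png

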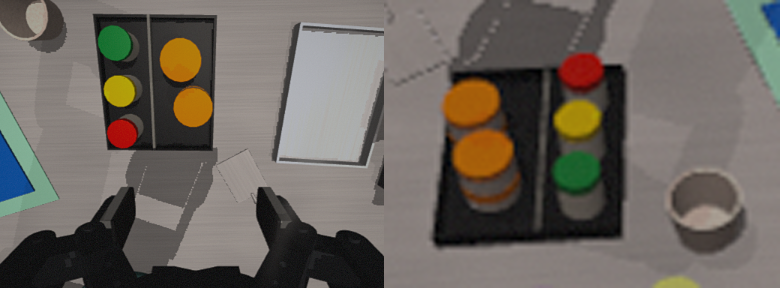

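Run:
```python
from h import *
ms=camera_model('scene'); s=cv2.imread('pics/s23.png')[...,::-1].copy(); H,S,V=hsvm(s)
rects(s,ms,((H>5)&(H<22)&(S>170)&(V>150)),.064,(140,170,250,250),30,'scene orange')
t=cv2.imread('pics/t22.png')[...,::-1].copy(); m=camera_model('top'); H,S,V=hsvm(t)
rects(t,m,(H>100)&(H<125)&(S>120),.008,(205,190,285,265),300,'lid')
a=cv2.imread('pics/top0.png'); b=cv2.imread('pics/t22.png')
d=cv2.absdiff(a,b).max(2)
for n,(x0,y0,x1,y1) in dict(jars=(280,95,385,130),tub=(272,138,302,168),small=(60,195,115,245),store=(110,190,180,250),stack=(60,90,135,168)).items(): print(n,(d[y0:y1,x0:x1]>40).sum())
```

```text
scene orange [ 556.5 -136.2] [52.3 47.9] 2.4 [167. 212.]
scene orange [ 492.1 -153. ] [49.5 45.9] 85.1 [163. 198.]
lid [385.3 233.1] [152.4 130.5] 17.3 [238. 227.]
jars 0
tub 0
small 0
store 0
stack 0
```

```bash
python3 -c "
from workcell import *
print(sign_off())"
```

```text
the job is handed in; nothing more can be done
None
```

The order is packed and handed in at about 45 s of robot time. I did it in the order asked:

- **Lid:** I slid the large blue lid out along its tracks and laid it flat on the bare part of the mat. It was last measured at (0.385, 0.233).
- **Pots:** All three (red, yellow, green) stand upright in the narrow compartment.
- **Cups:** There were two in the catch tray, and both stand upright in the wide compartment.

**Last checks:** The wrist and scene views agreed on both cup tops to within about 2 mm, at the height of cups standing on the carrier floor. The jars, paper tub, storage tub, blue stack and small lid show no change in the top view. The spatula was partly hidden by the arm in that view, so I could not compare it the same way; it looked undisturbed in the wrist views.

**What went differently:**
- **Knocked cup:** After I set the first cup down, it was knocked about 3 cm, to (0.491, -0.153). It is still upright inside the wide compartment, about 2 mm from the outer wall, so I left it there.
- **Lid grip:** My first hold on the lid handle was too high, so I gripped again 6 mm lower before pulling.

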